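# Bundle the lug plates, pin the bar and put the kit away

## Task

Stack all the small loose lug plates (two or three, each with one hole) flat in the cradle between its posts, then swing the hold-down bar over them to its stop and lock it by pushing the thick headed pin down through fork and bar until its head sits on the fork. Put the spare thin pin and the little carton in the open drawer and push the drawer fully shut, leaving the other tools and scrap where they lie.

Things in the scene. Friction and masses are not known exactly. Their poses are not given: they have to be found in the camera images.
- jig: the steel cradle, fixed to the table: base plate 150 mm (x) by 270 mm (y), 10 mm thick, origin at the nest's centre on the table, axes parallel to the nest's. The bar's upright hinge axis at x = 0, y = -90 mm, fork at y = +95 mm, the nest between them
- nest (a point): centre of the nest, on top of the base plate, 10 mm above the table. Room of 99 mm (its x) by 59 mm (its y) between two end stops (8 x 30 mm, at x = +-53.5 mm) and four 10 mm posts (x = +-32, y = +-34.5 mm), 32 to 34 mm tall (the stops' top 9 mm flare outwards). Plates lie with their long side along its x, either way round, up to three stacked
- fork_mouth (a point): centre of the vertical hole in the fork, at the top face of its upper jaw (68 mm above the table), z up, axes parallel to the nest's. Two fixed level jaws, 46 x 46 mm, 8 mm thick, tops 68 and 42 mm above the table, holes 18 mm with chamfered mouths; an upright web joins them on the +y side, 23 mm from the hole
- bar (a joint): angle of the hold-down bar about its upright hinge, rad: 0 = swung over the nest against its stop with its end hole lined up in the fork; grows as the bar opens, clockwise seen from above; starts 1.1 to 1.5 open. It stays where it is left (friction 0.12 N m, about 1.3 N at the handle)
- bar_handle (a point): middle of the bar's upright round handle, 18 mm diameter, standing 36 mm up from the bar's top (this point is 18 mm above the bar's top; handle top 92 mm above the table), 95 mm from the hinge axis. The bar is flat steel, 10 mm thick, underside 46 and top 56 mm above the table, 32 mm wide, with a 20 mm hole 185 mm from the hinge
- plate0: a cut steel lug plate lying flat, 90 x 50 x 10 mm, 0.32 kg, origin at the centre of its underside, long side along its x; a 21 mm hole 25 mm from the centre towards +x. Two or three plates are present; the absent ones read None from the start
- plate1: a cut steel lug plate lying flat, 90 x 50 x 10 mm, 0.32 kg, origin at the centre of its underside, long side along its x; a 21 mm hole 25 mm from the centre towards +x. Two or three plates are present; the absent ones read None from the start
- plate2: a cut steel lug plate lying flat, 90 x 50 x 10 mm, 0.32 kg, origin at the centre of its underside, long side along its x; a 21 mm hole 25 mm from the centre towards +x. Two or three plates are present; the absent ones read None from the start
- thick_pin: the thick headed steel pin, 0.16 kg, standing head up in the stand: shank 16 mm diameter, 45 mm long, chamfered tip; head a cylinder 28 mm diameter, 22 mm tall. Origin at the tip, z along the shank to the head
- thick_pin_seat (a point): underside of the thick pin's head, on its axis, 45 mm from the tip; touches the fork's top when seated
- thin_pin: the thin spare pin, 0.06 kg, standing head up in the stand: shank 10 mm diameter, 30 mm long; head 20 mm diameter, 18 mm tall. Origin at the tip, z towards the head
- thin_pin_seat (a point): underside of the thin pin's head, on its axis, 30 mm from the tip
- stand: black pin stand fixed to the table, 60 mm (x) by 120 mm (y), 55 mm tall, origin at the centre of its underside; two 18 mm holes, 50 mm deep, at y = -30 and +30 mm, each with a pin hanging by its head (heads rest on the top); either pin in either hole
- carton: small cardboard carton, 60 x 40 mm, 35 mm tall, 0.18 kg, origin at the centre of its underside, long side along its x
- chest: drawer chest fixed to the table, 220 mm deep (x), 200 mm wide (y), 95 mm tall, origin at the centre of its underside; the drawer comes out of the front, which faces its -x
- chest_drawer0 (a joint): how far the drawer is out, m: 0 = shut; starts 0.13 to 0.148 out, and can go to 0.149. Moving it takes about 1 N plus 4 N per m/s
- chest_drawer0_handle (a point): middle of the drawer's bar handle, 35 mm in front of the drawer's front, 57 mm above the table; the bar is about 100 mm long, along the chest's y
- drawer_floor (a point): centre of the drawer's inner floor, 22 mm above the table, moving with the drawer, axes parallel to the chest's. Inside 175 mm (x) by 158 mm (y); side walls 51 mm above the floor, front wall (15 mm thick, at -x) about 9 mm higher. With the drawer out by d, the d - 5 mm nearest the front is open to above; the rest is under the chest's top, with 61 mm free height
- brush: bystander: a hand brush lying on the table
- nut: bystander: a big steel nut, 34 mm across, 14 mm tall
- angle: bystander: an offcut of angle iron, 60 x 35 x 35 mm
- can: bystander: a white can, 60 mm diameter, 110 mm tall

How it is judged:
On the way, in this order (a step that is already met when the one before it is completed fails the run):
1. every plate present lies flat in the nest while the bar is still open (x of plate0 in the frame of nest between -0.008 and 0.008 m and y of plate0 in the frame of nest between -0.008 and 0.008 m and z of plate0 in the frame of nest between -0.004 and 0.025 m and angle between each of plate0, plate1, plate2's own z axis and vertical below 0.08 rad and x of plate1 in the frame of nest between -0.008 and 0.008 m and y of plate1 in the frame of nest between -0.008 and 0.008 m and z of plate1 in the frame of nest between -0.004 and 0.025 m and x of plate2 in the frame of nest between -0.008 and 0.008 m and y of plate2 in the frame of nest between -0.008 and 0.008 m and z of plate2 in the frame of nest between -0.004 and 0.025 m and value of joint bar above 0.5 rad), for 0.2 s.
2. the bar is swung over the plates to its stop (x of plate0 in the frame of nest between -0.008 and 0.008 m and y of plate0 in the frame of nest between -0.008 and 0.008 m and z of plate0 in the frame of nest between -0.004 and 0.025 m and angle between each of plate0, plate1, plate2's own z axis and vertical below 0.08 rad and x of plate1 in the frame of nest between -0.008 and 0.008 m and y of plate1 in the frame of nest between -0.008 and 0.008 m and z of plate1 in the frame of nest between -0.004 and 0.025 m and x of plate2 in the frame of nest between -0.008 and 0.008 m and y of plate2 in the frame of nest between -0.008 and 0.008 m and z of plate2 in the frame of nest between -0.004 and 0.025 m and value of joint bar below 0.03 rad), for 0.2 s.
3. the thick pin is seated through fork and bar (horizontal distance between thick_pin_seat and fork_mouth below 0.004 m and z of thick_pin_seat in the frame of fork_mouth between -0.004 and 0.003 m and angle between thick_pin's own z axis and vertical below 0.1 rad and value of joint bar below 0.03 rad), for 0.2 s.
At the end, for the whole second after the job is handed in: Plates flat in the nest (8 mm, 0.08 rad); bar within 0.03 rad of its stop; thick pin upright in the fork, head within 3 mm of its top, 4 mm of the hole's axis; thin pin and carton in the drawer, shut within 8 mm; all released and at rest (all of step 3 and x of plate0 in the frame of nest between -0.008 and 0.008 m and y of plate0 in the frame of nest between -0.008 and 0.008 m and z of plate0 in the frame of nest between -0.004 and 0.025 m and angle between each of plate0, plate1, plate2's own z axis and vertical below 0.08 rad and x of plate1 in the frame of nest between -0.008 and 0.008 m and y of plate1 in the frame of nest between -0.008 and 0.008 m and z of plate1 in the frame of nest between -0.004 and 0.025 m and x of plate2 in the frame of nest between -0.008 and 0.008 m and y of plate2 in the frame of nest between -0.008 and 0.008 m and z of plate2 in the frame of nest between -0.004 and 0.025 m and x of thin_pin_seat in the frame of drawer_floor between -0.09 and 0.09 m and y of thin_pin_seat in the frame of drawer_floor between -0.082 and 0.082 m and z of thin_pin_seat in the frame of drawer_floor between -0.004 and 0.06 m and x of carton in the frame of drawer_floor between -0.09 and 0.09 m and y of carton in the frame of drawer_floor between -0.082 and 0.082 m and z of carton in the frame of drawer_floor between -0.006 and 0.06 m and value of joint chest_drawer0 below 0.008 m and linear speed of each of plate0, plate1, plate2, thick_pin, thin_pin, carton below 0.03 m/s); the robot touches nothing.
It fails at once if a bystander is moved more than 30 mm (distance of any of brush, nut, angle, can from where it was at the start of the episode above 0.03 m).
Of plate0, plate1, plate2 only 2 to 3 are there at a start; the rules pass over those that are not, and their reading is None.
At some moment in a run one of carton, plate0, plate1, plate2 may be knocked a few centimetres aside while the robot is not near it.
It also fails if it takes over 210 s, if anything falls off the work surface, if the arm or the gripper's body presses on something with over 40 N, if the wrist force passes 120 N, or if a joint passes its speed limit or range.

## Robot

A 6-joint arm with a two-finger parallel gripper is mounted at the origin on the work surface. World frame = base frame: x ahead of the robot, y to its left, z up, the work surface at z = 0. Lengths are in m, angles in rad, forces in N, time in s.
With the tool pointing down it reaches from about 0.375 to 0.975 m from the base axis. Payload 3.8 kg.
Tool frame: the origin (TCP) lies at the very end of the fingers, on their centre line; the grasp point (between the pads) lies 19 mm behind it; z points along the fingers, y is the line along which they close (so a half turn about z gives the same grasp; the last joint's range is limited). The gripper opens to 88 mm and grips with 3 to 60 N. Pads are 18 mm wide; open, the fingers measure 123 mm over their backs; the gripper's body (75 mm by 187 mm) begins 45 mm behind the grasp point.
Start: joints at [1.068, 0.264, 1.604, -0, 1.274, -0.037], TCP at [0.303, 0.603, 0.239] pointing down, gripper open.
Joint ranges: [-2.63, 2.63], [-0.94, 2.18], [0.31, 2.57], [-1.31, 4.45], [0, 2.66], [-2.55, 2.55]. Speed limits (rad/s): [2.57, 2.57, 3.14, 3.14, 3.14, 3.14].

## Interface

Orientations are given as a rotation vector (axis times angle).
In Python, from bench import arm gives the robot as it stands.
- The arm moves only by the tool arm_command, never from a script. Its argument "increments" is text: rows parted by semicolons, each of 7 numbers parted by spaces: the opening, from 0 (shut) to 1 (fully open), then the shift along the world's x, y, z in m, then the turn, a rotation vector about the world's x, y, z in rad. In form: hand dx dy dz ax ay az; .... A call has 1 to 5 rows; each row is the pose to reach, as a shift and turn from the pose commanded when the call began; what a row does not reach only later rows make up. A row lasts 1/8 s, in which the tool goes at most 62.5 mm and 10.7 degrees, less where a joint would pass 70% of its speed; a pose out of reach is approached as far as the arm can. A call with a gripper value outside its range is refused whole. The fingers move at their own pace and stop on an object; the grip force is fixed at half the most. Time passes only in rows, so rows that repeat a pose let the fingers close. It gives the time, the measured TCP pose, the force, the opening and the grip force at its end, in the units of the state.
- arm.sense(): the state, without advancing time (a new reading comes with each control period).
- arm.camera(name): name is "scene" or "top"; returns a dict with "color" (480x640x3 uint8, blue, green, red), "depth" (480x640 float32, m along the optical axis (not along the pixel's ray), 0 where there is no reading), "camera_matrix" (3x3 intrinsics, pixels), "k1" (the pictures are not rectified: a ray, as slopes to the right and down, at radius r is drawn at 1 + k1 r^2 times it, then the intrinsics apply), "view" (4x4, takes a point from world to camera coordinates). Camera axes: x right, y down, z forward; pixel columns grow to the right and rows downward; lengths in m; the calibration is good to about 2 mm. A picture is of the moment at which its call begins.
- arm.sign_off(): hands the job in; it is judged then, once.
Trained networks look in the newest picture that a camera, given by its name, has taken for a name from the list of things; names that differ only in an ending like _2 or _b are one class to them, and where a whole thing is asked for, a point or a joint stands for the part that bears it (a point fixed in the world has none). Each returns a list of dicts, best first, with "confidence" (0 to 1); they miss things now and then, are a little off and sometimes report something else, mostly with a low value. They report only what shows in the picture. A call takes as long as a camera call.
- arm.look_for(camera, name): "position" ([x, y, z] in m, in the coordinates of the camera as it stood for that picture, good to about 4 mm: the middle of the surface that is visible of it).
- arm.masks_of(camera, name): "mask" (480x640 bool, what is visible of it).
- arm.landmark_of(camera, name): "position" ([x, y, z] in m, in the coordinates of the camera as it stood for that picture, good to about 4 mm: a listed point, or the origin of a listed thing).
The state is a dict: "clock": time; "qpos": joint angles; "qvel": joint speeds; "effort": joint torques, N m; "ee_pos": TCP position; "tool_rot": TCP orientation; "contact_force": force on the tool from outside, world axes, zero at the start; "ft_torque": the same for the moment, N m; "grip_width": finger opening in m; "grip_force": force on a finger pad.
Only numpy, scipy, OpenCV 4.12 (cv2) and the standard library are available. Lean on these libraries where they do the work, as an engineer would, in place of code of your own. Each camera call takes 0.05 s, during which the arm holds its last target. There are 200 camera calls.

## Working session

There is one attempt and no reset: what is moved stays moved. The work goes in short steps, Python scripts to look and compute and a tool call to move; the robot and the scene stay as the last step left them, time stands still between calls to the robot, and variables do not carry over. Pictures are saved under pics/ and viewed, at most 14 in all, crops included, and the job is handed in when it is done.

Besides the shell and the picture viewer there is one more tool, called after "Call:" as name(argument=value, ...) on one line, values as JSON. arm_command: Moves the arm, as the interface text tells. Its arguments: {"type":"object","properties":{"increments":{"type":"string"}},"required":["increments"]}

```bash
ls; mkdir -p pics
cat > h.py <<'E'
import numpy as np, cv2
from bench import arm
def world(c,p):
    V=np.array(c["view"]); return V[:3,:3].T@(np.array(p)-V[:3,3])
def cloud(c):
    K=np.array(c["camera_matrix"],float); v,u=np.mgrid[0:480,0:640]
    pts=np.stack([u,v],-1).reshape(-1,1,2).astype(float)
    n=cv2.undistortPoints(pts,K,np.array([c["k1"],0,0,0,0.])).reshape(480,640,2)
    d=c["depth"][...,None]; P=np.concatenate([n*d,d],-1)
    V=np.array(c["view"]); return (P-V[:3,3])@V[:3,:3]
def pix(c,w):
    V=np.array(c["view"]); K=np.array(c["camera_matrix"],float)
    return cv2.projectPoints(np.array(w,float).reshape(-1,1,3),cv2.Rodrigues(V[:3,:3])[0],V[:3,3],K,np.array([c["k1"],0,0,0,0.]))[0].reshape(-1,2)
E
python3 - <<'E'
from h import *
print(arm.sense())
for n in ["scene","top"]:
    c=arm.camera(n); cv2.imwrite(f"pics/{n}0.png",c["color"]); np.save(f"{n}0.npy",c,allow_pickle=True)
    print(n,c["camera_matrix"],c["k1"],np.round(c["view"],3).tolist())
    for t in ["jig","nest","fork_mouth","bar_handle","plate0","thick_pin","thick_pin_seat","thin_pin","stand","carton","chest","chest_drawer0_handle","drawer_floor","brush","nut","angle","can"]:
        f=arm.look_for if t in("brush","nut","angle","can") else arm.landmark_of
        print(t,[(np.round(world(c,r["position"]),3).tolist(),round(float(r["confidence"]),2)) for r in f(n,t)[:4]])
E
```

```text
pics
{'clock': 0.0, 'qpos': array([ 1.06813058e+00,  2.64721829e-01,  1.60537300e+00, -5.98982718e-06,
        1.27370228e+00, -3.69030112e-02]), 'qvel': array([-0.00098877,  0.00040788, -0.00141857, -0.00153212,  0.00123462,
        0.00065362]), 'effort': array([-2.50116973e-03, -5.02110457e+01, -3.56878066e+01,  7.26315938e-02,
        2.98591016e-02, -2.23868587e-04]), 'ee_pos': array([0.30280638, 0.6024696 , 0.23740966]), 'tool_rot': array([-0.72488582, -3.05621943,  0.00333927]), 'contact_force': array([0.76260941, 1.19290489, 0.1351424 ]), 'ft_torque': array([-0.01570108,  0.04318484, -0.08063674]), 'grip_force': 0.0, 'grip_width': 0.08798576689222228}
scene [[556.63149856   0.         311.80362785]
 [  0.         556.63149856 236.03296857]
 [  0.           0.           1.        ]] 0.011914254760851221 [[0.275, 0.961, -0.013, -0.173], [0.645, -0.195, -0.739, -0.279], [-0.713, 0.194, -0.674, 1.856], [0.0, 0.0, 0.0, 1.0]]
jig [([0.494, 0.253, 0.001], 0.57)]
nest [([0.492, 0.255, 0.011], 0.72), ([0.395, -0.369, 0.056], 0.18)]
fork_mouth [([0.473, 0.349, 0.064], 0.55)]
bar_handle
[... 1389 characters left out ...]
45)]
thick_pin_seat [([0.69, -0.058, 0.056], 0.49), ([0.686, -0.065, 0.011], 0.32)]
thin_pin [([0.692, -0.12, 0.022], 0.43), ([0.37, -0.09, -0.0], 0.21)]
stand [([0.697, -0.092, 0.003], 0.81)]
carton [([0.577, -0.154, -0.001], 0.81)]
chest [([0.684, -0.355, 0.0], 0.97), ([0.68, 0.403, -0.001], 0.48), ([0.319, 0.457, -0.003], 0.28)]
chest_drawer0_handle [([0.4, -0.373, 0.058], 0.67), ([0.457, -0.157, -0.002], 0.42)]
drawer_floor [([0.542, -0.363, 0.02], 0.7)]
brush [([0.309, 0.476, 0.015], 0.91), ([0.686, -0.063, 0.077], 0.63)]
nut [([0.371, -0.09, 0.012], 0.54), ([0.672, 0.391, 0.1], 0.49)]
angle [([0.496, 0.25, 0.007], 0.66), ([0.338, -0.2, 0.006], 0.65)]
can [([0.669, 0.392, 0.102], 0.81)]
```

View pics/top0.png

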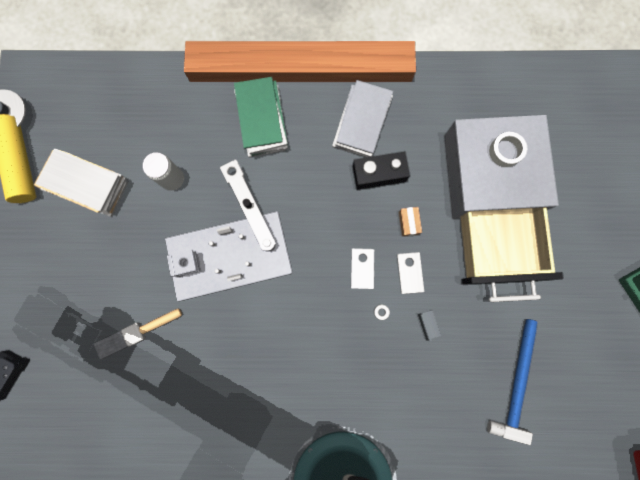

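View pics/scene0.png

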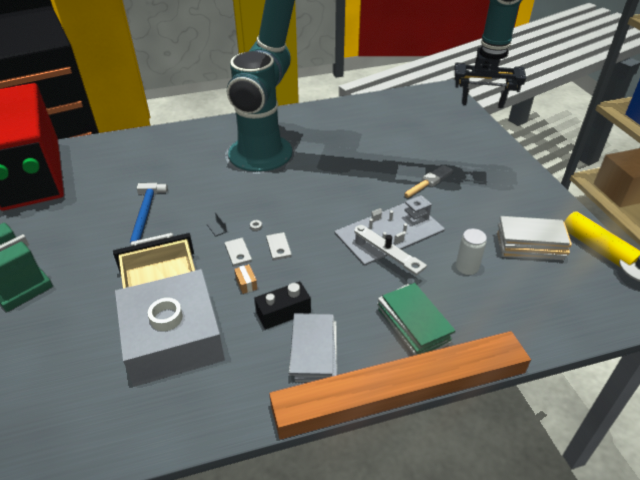

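```bash
cat >> h.py <<'E'
def rect(P):
    (c,s,a)=cv2.minAreaRect(P[:,:2].astype(np.float32)); 
    if s[0]<s[1]: s=s[::-1]; a+=90
    return np.round(c,4), np.round(s,4), round((a+90)%180-90,1)
def maskpts(c,n,t,k=4):
    X=cloud(c); out=[]
    for r in arm.masks_of(n,t)[:k]:
        m=r["mask"]&(c["depth"]>0); out.append((round(float(r["confidence"]),2),m,X[m]))
    return out
E
python3 - <<'E'
from h import *
for n in ["top","scene"]:
    c=arm.camera(n)
    for t in ["plate0","carton","jig","stand","thick_pin","thin_pin","chest","chest_drawer0_handle","bar","bar_handle"]:
        for q,m,P in maskpts(c,n,t):
            if len(P)<20: continue
            zt=np.percentile(P[:,2],[5,50,95]).round(4)
            print(n,t,q,len(P),"z",zt,*rect(P), "toprect",*rect(P[np.abs(P[:,2]-zt[2])<.006]))
    X=cloud(c)
    # jig details by height around nest
    R=(np.hypot(X[...,0]-.493,X[...,1]-.254)<.17)&(c["depth"]>0)
    for lo,hi in [(.006,.014),(.03,.05),(.05,.062),(.062,.075),(.075,.1)]:
        m=(R&(X[...,2]>lo)&(X[...,2]<hi)).astype(np.uint8)
        N,L,S,C=cv2.connectedComponentsWithStats(m)
        for i in range(1,N):
            if S[i,4]>8:
                P=X[L==i]; print(n,(lo,hi),S[i,4],C[i].round(),"med z",round(float(np.median(P[:,2])),4),P[:,:2].mean(0).round(4),*rect(P))
E
```

```text
top plate0 0.89 840 z [0.0065 0.0096 0.0127] [ 0.4564 -0.1575] [0.091  0.0554] 2.4 toprect [ 0.4553 -0.1578] [0.0899 0.0532] 5.0
top plate0 0.85 783 z [0.0061 0.0097 0.0127] [ 0.4647 -0.0462] [0.0899 0.0485] -0.6 toprect [ 0.4647 -0.0462] [0.0899 0.0485] -0.6
top carton 0.6 621 z [0.0002 0.0341 0.0374] [ 0.5714 -0.1626] [0.0628 0.0554] 3.0 toprect [ 0.5723 -0.1582] [0.0612 0.0428] 6.8
top carton 0.59 6831 z [0.0187 0.0234 0.0819] [ 0.4976 -0.3812] [0.2262 0.2077] -86.9 toprect [ 0.5113 -0.3646] [0.195  0.1562] -86.6
top jig 0.96 8538 z [0.0065 0.0107 0.067 ] [0.5629 0.2835] [0.3   0.276] 14.9 toprect [0.5106 0.2792] [0.2268 0.1008] -64.7
top stand 0.85 1460 z [0.0162 0.0542 0.0577] [ 0.6989 -0.0888] [0.1225 0.078 ] -80.8 toprect [ 0.6907 -0.0901] [0.1224 0.0613] -81.0
top stand 0.7 560 z [0.0149 0.0343 0.0376] [ 0.5726 -0.1617] [0.0611 0.0516] 5.6 toprect [ 0.5722 -0.1577] [0.0611 0.042 ] 6.2
top stand 0.38 8086 z [0.0071 0.0108 0.0672] [0.5546 0.279 ] [0.2756 0.2688] 14.1 toprect [0.5108 0.2786] [0.2255 0.1008] -64.7
top thin_pin 0.42 83 z [0.0564 0.0715 0.0748] [ 0.6946 -0.1192] [0
[... 5330 characters left out ...]
.062) 13 [409. 207.] med z 0.0605 [0.4749 0.3246] [0.4774 0.3252] [0.0418 0.0057] 14.7
scene (0.05, 0.062) 25 [425. 209.] med z 0.0591 [0.4914 0.3656] [0.492  0.3587] [0.0513 0.009 ] -80.7
scene (0.05, 0.062) 585 [382. 245.] med z 0.0547 [0.589  0.2007] [0.5868 0.2018] [0.1852 0.0391] 28.1
scene (0.062, 0.075) 223 [418. 203.] med z 0.0662 [0.474  0.3503] [0.4726 0.3514] [0.0603 0.0538] -78.8
scene (0.062, 0.075) 13 [361. 227.] med z 0.0636 [0.5199 0.1665] [0.5206 0.1667] [0.0141 0.0112] -70.5
scene (0.062, 0.075) 25 [388. 245.] med z 0.0684 [0.608  0.2078] [0.6071 0.2093] [0.015  0.0104] 72.3
scene (0.075, 0.1) 56 [388. 239.] med z 0.0887 [0.6061 0.2082] [0.605  0.2093] [0.0177 0.0174] -62.0
```

Call:
arm_command(increments="0.8 0.0155 -0.06 0 0 0 0.09; 0.8 0.031 -0.12 0 0 0 0.18; 0.8 0.0465 -0.18 0 0 0 0.27; 0.8 0.062 -0.24 0 0 0 0.36; 0.8 0.0775 -0.30 0 0 0 0.45")

```text
clock: 3.52
ee_pos: [0.3809, 0.3013, 0.239]
tool_rot: [0.019, 3.141, 0.001]
contact_force: [1.4, 1.0, 0.4]
grip_width: 0.0706
grip_force: 0.0
```

Call:
arm_command(increments="0.8 0.0155 -0.06 0 0 0 0; 0.8 0.031 -0.12 0 0 0 0; 0.8 0.0465 -0.18 0 0 0 0; 0.8 0.062 -0.24 0 0 0 0; 0.8 0.0775 -0.30 0 0 0 0")

```text
clock: 4.15
ee_pos: [0.4585, 0.0011, 0.2392]
tool_rot: [0.025, 3.14, 0.0]
contact_force: [1.0, 0.2, 0.4]
grip_width: 0.0701
grip_force: 0.0
```

Call:
arm_command(increments="0.8 0.008 -0.05 -0.02 0 0 0; 0.8 0.008 -0.05 -0.08 0 0 0; 0.8 0.008 -0.05 -0.14 0 0 0; 0.8 0.008 -0.05 -0.14 0 0 0")

```text
clock: 4.65
ee_pos: [0.4613, -0.0464, 0.0943]
tool_rot: [-0.026, -3.13, -0.003]
contact_force: [-0.5, 1.4, 0.2]
grip_width: 0.0706
grip_force: 0.0
```

```bash
cat >> h.py <<'E'
def pose():
    s=arm.sense(); R=cv2.Rodrigues(np.array(s["tool_rot"]))[0]
    print("t",round(s["clock"],2),"pos",s["ee_pos"].round(4),"yaw_y",round(np.degrees(np.arctan2(R[1,1],R[0,1])),2),"zaxis",R[:,2].round(3),"F",s["contact_force"].round(1),"w",round(s["grip_width"],4),"gf",round(s["grip_force"],1),"q6",round(s["qpos"][5],2))
E
python3 -c "
from h import *
pose()
for n in ['top','scene']:
  c=arm.camera(n)
  for q,m,P in maskpts(c,n,'plate0',3): 
    z=np.percentile(P[:,2],95); print(n,q,len(P),z,*rect(P[abs(P[:,2]-.010)<.004]))
pose()"
```

```text
t 4.65 pos [ 0.4613 -0.0464  0.0943] yaw_y 89.06 zaxis [-0.011  0.002 -1.   ] F [-0.5  1.4  0.2] w 0.0706 gf 0.0 q6 -1.71
top 0.67 226 0.012567703469009692 [ 0.4248 -0.1565] [0.045  0.0292] -85.4
top 0.54 155 0.013423750763289874 [ 0.4327 -0.0526] [0.0345 0.0253] -89.7
top 0.52 16380 0.09849259530839759 [ 0.685  -0.2563] [0.2057 0.0152] 7.3
scene 0.93 492 0.012179520592978934 [ 0.4557 -0.1589] [0.0963 0.0499] 4.8
scene 0.64 411 0.01189797023276264 [ 0.4696 -0.0483] [0.0916 0.048 ] -3.4
t 4.85 pos [ 0.4687 -0.0471  0.1018] yaw_y 89.12 zaxis [ 0.005 -0.001 -1.   ] F [ 0.3 -0.   0.7] w 0.0704 gf 0.0 q6 -1.71
```

Call:
arm_command(increments="0.8 0 0 -0.045 0 0 0; 0.8 0 0 -0.085 0 0 0; 0.8 0 0 -0.096 0 0 0; 0.8 0 0 -0.096 0 0 0; 0.6 0 0 -0.096 0 0 0")

```text
clock: 5.48
ee_pos: [0.4683, -0.0472, 0.0048]
tool_rot: [0.025, 3.138, -0.001]
contact_force: [-0.6, 0.3, 0.2]
grip_width: 0.0625
grip_force: 0.0
```

Call:
arm_command(increments="0.4 0 0 0 0 0 0; 0.4 0 0 0 0 0 0; 0.4 0 0 0 0 0 0; 0.4 0 0 0 0 0 0")

```text
clock: 5.98
ee_pos: [0.4676, -0.0472, 0.0042]
tool_rot: [0.025, 3.139, -0.001]
contact_force: [-0.9, 0.2, 5.9]
grip_width: 0.0495
grip_force: 30.0
```

```bash
python3 -c "
from h import *
pose()"
```

```text
t 5.97 pos [ 0.4676 -0.0472  0.0042] yaw_y 89.1 zaxis [ 0.003 -0.    -1.   ] F [-0.9  0.2  5.9] w 0.0495 gf 30.0 q6 -1.71
```

Call:
arm_command(increments="0.4 0 0 0.04 0 0 0; 0.4 0 0 0.09 0 0 0; 0.4 0.004 0.04 0.1 0 0 0.05; 0.4 0.010 0.10 0.1 0 0 0.1; 0.4 0.016 0.16 0.1 0 0 0.15")

```text
clock: 6.6
ee_pos: [0.4819, 0.1143, 0.1029]
tool_rot: [-0.211, 3.134, -0.0]
contact_force: [0.6, -0.9, -2.9]
grip_width: 0.0494
grip_force: 30.0
```

Call:
arm_command(increments="0.4 0.006 0.055 0 0 0 0.05; 0.4 0.011 0.11 0 0 0 0.11; 0.4 0.015 0.142 -0.02 0 0 0.11; 0.4 0.015 0.142 -0.03 0 0 0.11; 0.4 0.015 0.142 -0.03 0 0 0.11")

```text
clock: 7.22
ee_pos: [0.4953, 0.2539, 0.0708]
tool_rot: [0.383, -3.114, 0.003]
contact_force: [-0.0, -0.3, -3.0]
grip_width: 0.0494
grip_force: 30.0
```

```bash
python3 -c "
from h import *
pose()
for n in ['top','scene']:
  c=arm.camera(n); cv2.imwrite(f'pics/{n}1.png',cv2.resize(c['color'][150:330,120:360] if n=='top' else c['color'][150:300,330:530],None,fx=3,fy=3))
  X=cloud(c)
  m=(abs(X[...,2]-.080)<.006)&(np.hypot(X[...,0]-.496,X[...,1]-.254)<.065)&(c['depth']>0)
  print(n,m.sum(),np.median(X[m][:,2]),*rect(X[m]))
  for q,m,P in maskpts(c,n,'plate0',3): 
    print(n,q,len(P),np.percentile(P[:,2],[5,50,95]),*rect(P))
pose()"
```

```text
t 7.22 pos [0.4953 0.2539 0.0708] yaw_y 104.02 zaxis [-0.004 -0.002 -1.   ] F [-0.  -0.3 -3. ] w 0.0494 gf 30.0 q6 -1.39
top 115 0.07690223661893975 [0.4689 0.2314] [0.0368 0.021 ] 26.2
top 0.74 920 [0.00124391 0.00926499 0.01269355] [ 0.4539 -0.1597] [0.0949 0.0581] 4.5
top 0.67 112 [0.07301115 0.07663946 0.07980906] [0.4689 0.2306] [0.0335 0.0179] 29.3
scene 293 0.07739052414319622 [0.5003 0.2534] [0.0843 0.0788] 10.7
scene 0.79 302 [0.06838324 0.07638201 0.08033909] [0.4993 0.2611] [0.0996 0.0553] -8.9
scene 0.7 503 [-0.00114575  0.00836543  0.01237032] [ 0.452  -0.1572] [0.1097 0.0548] 6.0
t 7.42 pos [0.4975 0.2542 0.0732] yaw_y 103.91 zaxis [ 0.001  0.    -1.   ] F [-0.2 -0.8 -2.9] w 0.0494 gf 30.0 q6 -1.39
```

Run:
```python
import cv2,numpy as np
a=cv2.imread('pics/top1.png');b=cv2.imread('pics/scene1.png')
a=cv2.resize(a[100:,150:],(400,300));b=cv2.resize(b,(400,300))
cv2.imwrite('pics/v1.png',np.hstack([a,b]))
```

```text
(no output)
```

View pics/v1.png

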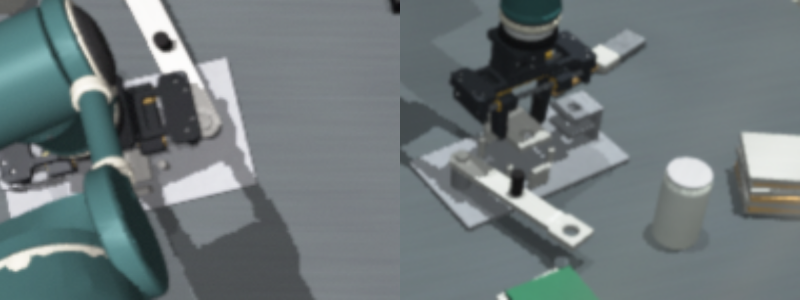

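```bash
python3 -c "
from h import *
pose()
e=np.array([np.cos(np.radians(14)),np.sin(np.radians(14))]); f=np.array([-e[1],e[0]])
for n,N in [('scene',(.4979,.2535)),('top',(.4952,.2550))]:
  c=arm.camera(n); X=cloud(c)
  m=(abs(X[...,2]-.0775)<.0035)&(np.hypot(X[...,0]-.496,X[...,1]-.254)<.07)&(c['depth']>0)
  D=X[m][:,:2]-N; a=D@e; b=D@f
  for lo in np.arange(-.03,.03,.006):
    k=(b>lo)&(b<lo+.006)
    if k.sum()>2: print(n,round(lo+.003,3),k.sum(),a[k].min().round(4),a[k].max().round(4),np.median(X[m][k][:,2]).round(4))
"
```

```text
t 7.42 pos [0.4975 0.2542 0.0732] yaw_y 103.91 zaxis [ 0.001  0.    -1.   ] F [-0.2 -0.8 -2.9] w 0.0494 gf 30.0 q6 -1.39
scene -0.027 17 -0.0321 0.0426 0.0779
scene -0.021 20 -0.0421 0.0414 0.0774
scene -0.015 24 0.0002 0.041 0.0779
scene -0.009 20 -0.0121 0.0441 0.0777
scene -0.003 23 -0.0179 0.0413 0.0779
scene 0.003 29 -0.0237 0.0445 0.0774
scene 0.009 31 -0.0268 0.0453 0.0772
scene 0.015 33 -0.0287 0.0453 0.0773
scene 0.021 40 -0.0288 0.0432 0.0775
scene 0.027 8 -0.0318 0.0405 0.0767
top -0.027 12 -0.0452 -0.0229 0.0787
top -0.021 31 -0.0462 -0.0149 0.0788
top -0.015 35 -0.0457 -0.0135 0.0792
top -0.009 25 -0.0459 -0.0128 0.0787
top -0.003 3 -0.0185 -0.0133 0.0794
```

Call:
arm_command(increments="0.4 0.001 0 -0.015 0 0 0; 0.4 0.001 0 -0.03 0 0 0; 0.4 0.001 0 -0.04 0 0 0; 0.4 0.001 0 -0.05 0 0 0; 0.4 0.001 0 -0.05 0 0 0")

```text
clock: 8.15
ee_pos: [0.4972, 0.2547, 0.0213]
tool_rot: [0.383, -3.116, 0.001]
contact_force: [0.4, 0.7, -2.7]
grip_width: 0.0498
grip_force: 30.0
```

Call:
arm_command(increments="0.4 0 0 -0.005 0 0 0; 0.4 0 0 -0.008 0 0 0; 0.4 0 0 -0.008 0 0 0; 0.65 0 0 -0.008 0 0 0; 0.65 0 0 -0.008 0 0 0")

```text
clock: 8.78
ee_pos: [0.499, 0.2555, 0.0156]
tool_rot: [-0.382, 3.117, 0.001]
contact_force: [0.6, 0.5, -1.1]
grip_width: 0.0576
grip_force: 0.0
```

Call:
arm_command(increments="0.65 0 0 0 0 0 0; 0.65 0 0 0.05 0 0 0; 0.65 0 0 0.1 0 0 0; 0.8 0 -0.06 0.1 0 0 -0.08; 0.8 0 -0.12 0.1 0 0 -0.16")

```text
clock: 9.4
ee_pos: [0.4992, 0.1346, 0.1164]
tool_rot: [-0.132, 3.135, 0.001]
contact_force: [0.8, -0.4, -0.3]
grip_width: 0.0707
grip_force: 0.0
```

Call:
arm_command(increments="0.8 -0.009 -0.06 0 0 0 0; 0.8 -0.018 -0.12 0 0 0 0; 0.8 -0.027 -0.18 0 0 0 0; 0.8 -0.036 -0.24 0 0 0 0.01; 0.8 -0.042 -0.294 0 0 0 0.01")

```text
clock: 10.02
ee_pos: [0.4557, -0.161, 0.1152]
tool_rot: [-0.147, 3.137, -0.001]
contact_force: [1.2, 0.6, -0.1]
grip_width: 0.0708
grip_force: 0.0
```

```bash
cat >> h.py <<'E'
E14=np.array([np.cos(np.radians(14)),np.sin(np.radians(14))]); F14=np.array([-E14[1],E14[0]])
NEST={'scene':np.array((.4979,.2535)),'top':np.array((.4952,.2550))}
E
python3 - <<'E'
from h import *
for n in ['top','scene']:
  c=arm.camera(n); 
  if n=='top': cv2.imwrite('pics/top2.png',cv2.resize(c['color'][190:310,150:310],None,fx=4,fy=4))
  for q,m,P in maskpts(c,n,'plate0',3):
    P=P[abs(P[:,2]-np.percentile(P[:,2],90))<.005]; r=rect(P); d=r[0]-NEST[n]
    print(n,q,len(P),np.median(P[:,2]).round(4),*r,'jig',(d@E14).round(4),(d@F14).round(4))
  print([world(c,r['position']).round(4) for r in arm.landmark_of(n,'plate0')[:3]])
pose()
E
```

```text
top 0.72 315 0.0096 [ 0.4494 -0.1609] [0.0802 0.051 ] 0.4 jig -0.1451 -0.3925
top 0.72 723 0.0199 [0.4949 0.2544] [0.0898 0.0505] 13.4 jig -0.0004 -0.0005
[array([0.5005, 0.2492, 0.0105]), array([ 0.457 , -0.1537, -0.0029])]
scene 0.93 341 0.0091 [ 0.458  -0.1587] [0.095  0.0503] 5.6 jig -0.1384 -0.3903
scene 0.58 243 0.0191 [0.4915 0.25  ] [0.0836 0.0533] 15.3 jig -0.0071 -0.0018
[array([ 4.545e-01, -1.582e-01,  3.000e-04]), array([0.4922, 0.2545, 0.007 ]), array([ 0.3374, -0.1969, -0.0017])]
t 10.32 pos [ 0.4562 -0.1581  0.1147] yaw_y 95.41 zaxis [-0.     0.001 -1.   ] F [-0.8 -0.9 -0.8] w 0.0704 gf 0.0 q6 -2.05
```

View pics/top2.png

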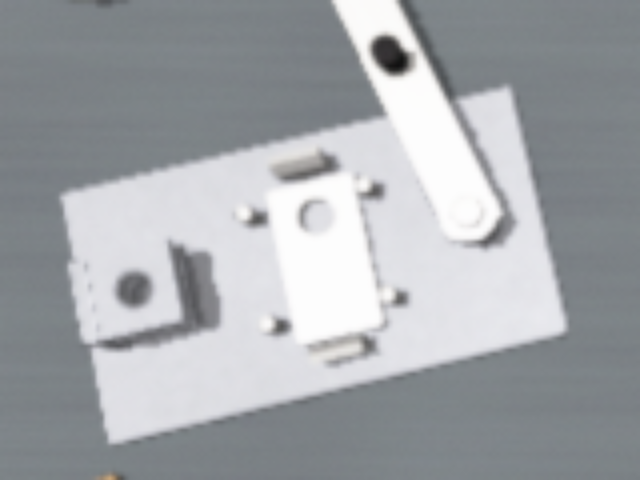

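Call:
arm_command(increments="0.8 0 0 -0.045 0 0 0; 0.8 0 0 -0.085 0 0 0; 0.8 0 0 -0.112 0 0 0; 0.8 0 0 -0.112 0 0 0; 0.6 0 0 -0.112 0 0 0")

```text
clock: 10.95
ee_pos: [0.4564, -0.1574, 0.0026]
tool_rot: [0.152, -3.138, -0.001]
contact_force: [-0.2, 0.3, 1.1]
grip_width: 0.063
grip_force: 0.0
```

Call:
arm_command(increments="0.4 0 0 0 0 0 0; 0.4 0 0 0 0 0 0; 0.4 0 0 0 0 0 0; 0.4 0 0 0 0 0 0")

```text
clock: 11.45
ee_pos: [0.4562, -0.1588, 0.0029]
tool_rot: [-0.147, 3.138, 0.0]
contact_force: [-0.1, 2.2, 1.3]
grip_width: 0.0496
grip_force: 30.0
```

Call:
arm_command(increments="0.4 0 0 0.05 0 0 0; 0.4 0 0 0.1 0 0 0; 0.4 0.006 0.058 0.1 0 0 0.05; 0.4 0.012 0.116 0.1 0 0 0.1; 0.4 0.018 0.174 0.1 0 0 0.15")

```text
clock: 12.08
ee_pos: [0.4737, 0.0161, 0.1025]
tool_rot: [0.383, -3.118, 0.001]
contact_force: [0.9, -0.7, -2.9]
grip_width: 0.0494
grip_force: 30.0
```

Call:
arm_command(increments="0.4 0.006 0.06 0 0 0 0; 0.4 0.012 0.12 0 0 0 0; 0.4 0.018 0.18 0 0 0 0; 0.4 0.024 0.24 -0.01 0 0 0; 0.4 0.024 0.24 -0.02 0 0 0")

```text
clock: 12.7
ee_pos: [0.4984, 0.2587, 0.0823]
tool_rot: [-0.39, 3.116, 0.001]
contact_force: [0.4, -0.2, -2.6]
grip_width: 0.0491
grip_force: 30.0
```

```bash
python3 -c "
from h import *
arm.camera('top');pose()
for n,N in NEST.items():
  c=arm.camera(n); X=cloud(c)
  m=(abs(X[...,2]-.088)<.004)&(np.hypot(X[...,0]-.496,X[...,1]-.254)<.07)&(c['depth']>0)
  D=X[m][:,:2]-N; a=D@E14; b=D@F14
  for lo in np.arange(-.03,.03,.006):
    k=(b>lo)&(b<lo+.006)
    if k.sum()>2: print(n,round(lo+.003,3),k.sum(),a[k].min().round(4),a[k].max().round(4),np.median(X[m][k][:,2]).round(4))
pose()"
```

```text
t 12.75 pos [0.4967 0.2559 0.0802] yaw_y 104.2 zaxis [-0.003 -0.002 -1.   ] F [-0.7 -1.2 -3.8] w 0.0495 gf 30.0 q6 -1.39
scene -0.027 5 -0.0262 0.0131 0.0847
scene -0.021 22 -0.034 0.0471 0.0866
scene -0.015 22 -0.0047 0.0423 0.0859
scene -0.009 22 -0.0106 0.0415 0.0865
scene -0.003 21 -0.0173 0.0442 0.0859
scene 0.003 25 -0.0233 0.0424 0.0867
scene 0.009 33 -0.0247 0.0425 0.0871
scene 0.015 33 -0.0214 0.0426 0.0864
scene 0.021 38 -0.0278 0.0462 0.0867
scene 0.027 19 -0.0255 0.0422 0.0871
top -0.027 12 -0.0456 -0.0242 0.0881
top -0.021 32 -0.0453 -0.0182 0.088
top -0.015 41 -0.0447 -0.0141 0.0879
top -0.009 31 -0.0445 -0.0141 0.0874
top -0.003 9 -0.0234 -0.0142 0.0873
t 12.85 pos [0.4966 0.2538 0.081 ] yaw_y 104.02 zaxis [-0.003 -0.002 -1.   ] F [ 0.7 -1.3 -2.6] w 0.0496 gf 30.0 q6 -1.39
```

Call:
arm_command(increments="0.4 0.001 0 -0.02 0 0 0; 0.4 0.001 0 -0.035 0 0 0; 0.4 0.001 0 -0.045 0 0 0; 0.4 0.001 0 -0.053 0 0 0; 0.4 0.001 0 -0.058 0 0 0")

```text
clock: 13.48
ee_pos: [0.4992, 0.2549, 0.0244]
tool_rot: [0.382, -3.118, 0.0]
contact_force: [0.0, -0.2, -2.7]
grip_width: 0.0497
grip_force: 30.0
```

Call:
arm_command(increments="0.4 0 0 -0.001 0 0 0; 0.4 0 0 -0.001 0 0 0; 0.65 0 0 -0.001 0 0 0; 0.65 0 0 -0.001 0 0 0; 0.65 0 0 -0.001 0 0 0")

```text
clock: 14.1
ee_pos: [0.4997, 0.2554, 0.0243]
tool_rot: [-0.383, 3.117, 0.001]
contact_force: [0.6, -0.2, -0.1]
grip_width: 0.0573
grip_force: 0.0
```

Call:
arm_command(increments="0.65 0 0 0.05 0 0 0; 0.65 0 0 0.10 0 0 0; 0.65 0 -0.06 0.11 0 0 0; 0.65 0 -0.12 0.11 0 0 0; 0.65 0 -0.18 0.11 0 0 0")

```text
clock: 14.72
ee_pos: [0.4994, 0.0737, 0.1346]
tool_rot: [-0.384, 3.116, -0.0]
contact_force: [0.4, -0.3, -0.5]
grip_width: 0.0575
grip_force: 0.0
```

Run:
```python
from h import *
arm.camera('top');arm.camera('top')
for n in ['top','scene']:
  c=arm.camera(n); 
  if n=='top': cv2.imwrite('pics/top3.png',c['color'])
  for q,m,P in maskpts(c,n,'plate0',3):
    P=P[abs(P[:,2]-np.percentile(P[:,2],90))<.005]; r=rect(P); d=r[0]-NEST[n]
    print(n,q,len(P),np.median(P[:,2]).round(4),*r,'jig',(d@E14).round(4),(d@F14).round(4))
  print('bar',[world(c,r['position']).round(4) for r in arm.landmark_of(n,'bar_handle')[:1]])
  X=cloud(c); k=(X[...,2]>.075)&(X[...,2]<.1)&(np.hypot(X[...,0]-.602,X[...,1]-.21)<.03)&(c['depth']>0); print(k.sum(),X[k].mean(0).round(4))
pose()
```

```text
top 0.49 27 0.0205 [0.4542 0.2403] [0.0375 0.0035] -75.6 jig -0.0433 -0.0043
bar [array([0.6038, 0.2081, 0.0771])]
51 [0.6005 0.2118 0.0909]
scene 0.68 264 0.0297 [0.4973 0.251 ] [0.088  0.0513] 15.7 jig -0.0012 -0.0023
bar [array([0.6063, 0.208 , 0.0717])]
57 [0.6055 0.2086 0.086 ]
t 15.12 pos [0.4993 0.0764 0.1337] yaw_y 104.1 zaxis [ 0.  0. -1.] F [ 0.4  0.1 -0.5] w 0.0572 gf 0.0 q6 -1.71
```

View pics/top3.png

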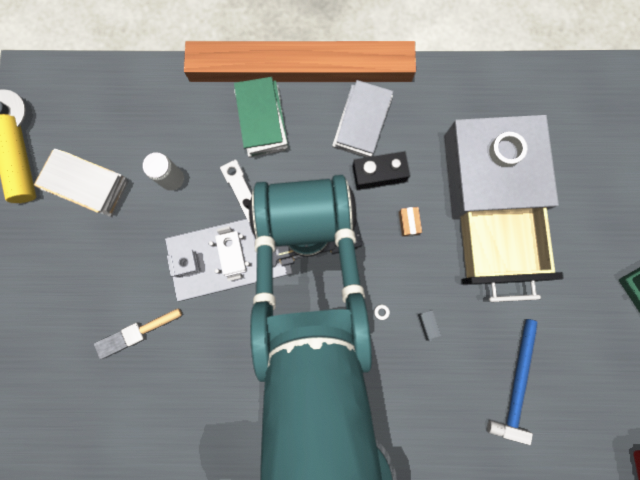

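Call:
arm_command(increments="0.45 0.035 0.045 0 0 0 0.08; 0.45 0.07 0.09 0 0 0 0.16; 0.45 0.1035 0.1355 0 0 0 0.227; 0.45 0.1035 0.1355 0 0 0 0.227; 0.45 0.1035 0.1355 0 0 0 0.227")

```text
clock: 15.75
ee_pos: [0.6016, 0.2115, 0.1329]
tool_rot: [0.736, -3.052, 0.001]
contact_force: [-0.4, -0.1, -0.4]
grip_width: 0.04
grip_force: 0.0
```

Run:
```python
from h import *
arm.camera('top')
c=arm.camera('scene'); cv2.imwrite('pics/s4.png',cv2.resize(c['color'][130:290,310:510],None,fx=4,fy=3.75))
pose()
```

```text
t 15.85 pos [0.6014 0.2103 0.1333] yaw_y 117.01 zaxis [-0.001 -0.001 -1.   ] F [-0.  -0.5 -0.9] w 0.0397 gf 0.0 q6 -1.74
```

View pics/s4.png

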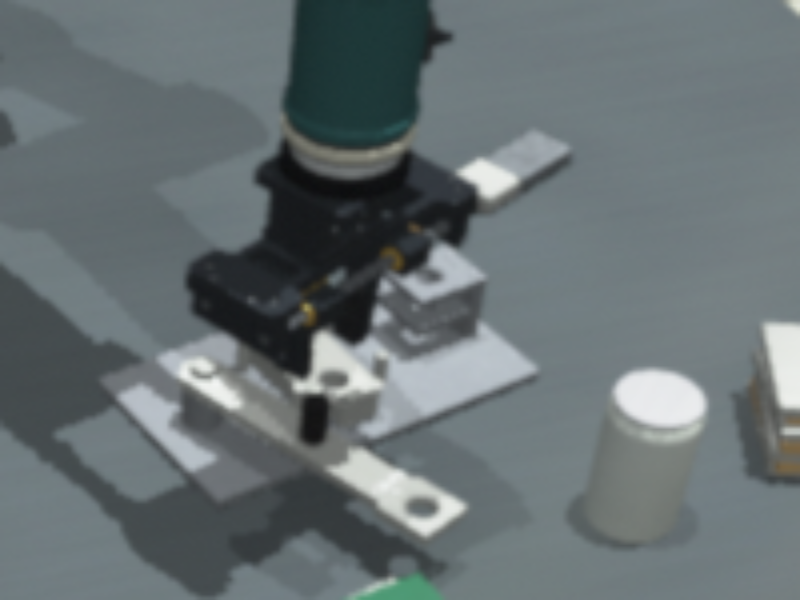

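Call:
arm_command(increments="0.45 0 0 -0.03 0 0 0; 0.45 0 0 -0.055 0 0 0; 0.45 0 0 -0.067 0 0 0; 0.3 0 0 -0.067 0 0 0; 0.3 0 0 -0.067 0 0 0")

```text
clock: 16.48
ee_pos: [0.6034, 0.2105, 0.068]
tool_rot: [-0.732, 3.053, 0.0]
contact_force: [0.6, -0.7, 0.2]
grip_width: 0.0265
grip_force: 0.0
```

Run:
```python
from h import *
pose()
p=lambda a:np.array([.5195,.1675])+.094*np.array([np.cos(a),np.sin(a)])
r=np.radians
for a0 in (27.3,62.3,97.3):
  print([ (p(r(a0+7*i))-p(r(a0))).round(4).tolist()+[round(r(7*i),3)] for i in range(1,6)])
print(p(r(27.3)),p(r(104)))
```

```text
t 16.48 pos [0.6034 0.2105 0.068 ] yaw_y 116.97 zaxis [ 0.002  0.001 -1.   ] F [ 0.6 -0.7  0.2] w 0.0265 gf 0.0 q6 -1.74
[[-0.0059, 0.0099, np.float64(0.122)], [-0.0129, 0.0189, np.float64(0.244)], [-0.021, 0.0271, np.float64(0.367)], [-0.03, 0.0342, np.float64(0.489)], [-0.0398, 0.0401, np.float64(0.611)]]
[[-0.0105, 0.0047, np.float64(0.122)], [-0.0214, 0.0081, np.float64(0.244)], [-0.0327, 0.0101, np.float64(0.367)], [-0.0442, 0.0108, np.float64(0.489)], [-0.0556, 0.01, np.float64(0.611)]]
[[-0.0113, -0.0022, np.float64(0.122)], [-0.0222, -0.0057, np.float64(0.244)], [-0.0326, -0.0105, np.float64(0.367)], [-0.0424, -0.0165, np.float64(0.489)], [-0.0513, -0.0237, np.float64(0.611)]]
[0.60303002 0.21061306] [0.49675934 0.2587078 ]
```

Call:
arm_command(increments="0.3 -0.006 0.01 0 0 0 0.122; 0.3 -0.013 0.019 0 0 0 0.244; 0.3 -0.021 0.027 0 0 0 0.367; 0.3 -0.03 0.034 0 0 0 0.489; 0.3 -0.04 0.04 0 0 0 0.611")

```text
clock: 17.1
ee_pos: [0.5646, 0.2514, 0.0687]
tool_rot: [-1.621, 2.685, -0.002]
contact_force: [2.7, 0.8, -1.4]
grip_width: 0.0268
grip_force: 1.0
```

Call:
arm_command(increments="0.3 -0.0105 0.0047 0 0 0 0.122; 0.3 -0.0214 0.0081 0 0 0 0.244; 0.3 -0.0327 0.01 0 0 0 0.367; 0.3 -0.0442 0.0108 0 0 0 0.489; 0.3 -0.0556 0.010 0 0 0 0.611")

```text
clock: 17.73
ee_pos: [0.4838, 0.2974, 0.0612]
tool_rot: [2.27, -2.151, 0.154]
contact_force: [0.1, -0.2, -0.1]
grip_width: 0.0265
grip_force: 0.0
```

Call:
arm_command(increments="0.3 -0.006 -0.001 0 0 0 0.06; 0.3 -0.011 -0.002 0 0 0 0.122; 0.3 -0.014 -0.003 0 0 0 0.122; 0.3 -0.016 -0.0035 0 0 0 0.122")

```text
clock: 18.23
ee_pos: [0.4568, 0.3052, 0.0554]
tool_rot: [2.364, -2.04, 0.209]
contact_force: [-0.6, -0.3, -0.4]
grip_width: 0.0262
grip_force: 0.0
```

Run:
```python
from h import *
pose()
for n in NEST:
  c=arm.camera(n); print(n,'bar',[world(c,r['position']).round(4) for r in arm.landmark_of(n,'bar_handle')[:1]])
pose()
```

```text
t 18.23 pos [0.4568 0.3052 0.0554] yaw_y -171.33 zaxis [ 0.093 -0.096 -0.991] F [-0.6 -0.3 -0.4] w 0.0262 gf 0.0 q6 -2.55
scene bar [array([0.4957, 0.2545, 0.0214])]
top bar [array([0.5197, 0.2618, 0.0768])]
t 18.43 pos [0.457  0.3051 0.0553] yaw_y -171.35 zaxis [ 0.093 -0.096 -0.991] F [-0.   0.5 -0.5] w 0.0266 gf 0.0 q6 -2.55
```

Run:
```python
from h import *
c=arm.camera('scene'); a=cv2.resize(c['color'][140:290,320:480],(480,450))
d=arm.camera('top'); b=cv2.resize(d['color'][180:310,150:300],(320,277)); o=np.zeros((450,800,3),np.uint8); o[:,:480]=a; o[:277,480:]=b
cv2.imwrite('pics/s5.png',o); pose(); print(arm.sense()['qpos'].round(3))
for n,c in (('scene',c),('top',d)):
  X=cloud(c); k=(X[...,2]>.05)&(X[...,2]<.06)&(np.hypot(X[...,0]-.519,X[...,1]-.1675)<.2)&(np.hypot(X[...,0]-.472,X[...,1]-.347)>.04)&(c['depth']>0); print(k.sum(),*rect(X[k]))
```

```text
t 18.52 pos [0.4569 0.3052 0.0552] yaw_y -171.34 zaxis [ 0.093 -0.096 -0.991] F [-0.  -0.  -0.8] w 0.0267 gf 0.0 q6 -2.55
[ 0.626  0.208  2.05  -0.174  0.872 -2.552]
660 [0.4853 0.2606] [0.2154 0.1161] 87.4
970 [0.4861 0.26  ] [0.2119 0.1001] 88.5
```

View pics/s5.png

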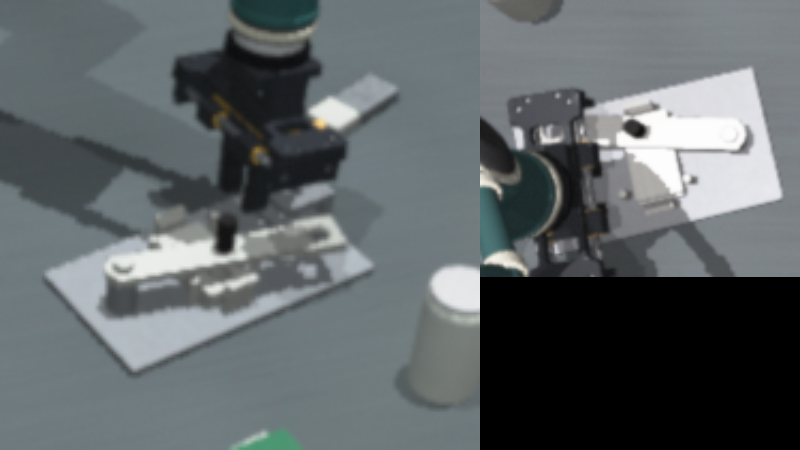

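Call:
arm_command(increments="0.3 0 0 0.06 0 0 -0.18; 0.3 0 0 0.08 0 0 -0.36; 0.3 0 0 0.08 0 0 -0.54; 0.3 0 0 0.08 0 0 -0.7; 0.3 0 0 0.08 0 0 -0.7")

```text
clock: 19.15
ee_pos: [0.4569, 0.3054, 0.1352]
tool_rot: [1.503, -2.687, 0.187]
contact_force: [-0.6, 0.5, -0.7]
grip_width: 0.0265
grip_force: 0.0
```

Run:
```python
from h import *
arm.camera('scene'); pose()
for n in NEST:
  c=arm.camera(n); X=cloud(c)
  print(n,'bar',[world(c,r['position']).round(4) for r in arm.landmark_of(n,'bar_handle')[:1]])
  k=(X[...,2]>.082)&(X[...,2]<.094)&(np.hypot(X[...,0]-.515,X[...,1]-.262)<.03)&(c['depth']>0); print(k.sum(),X[k].mean(0).round(4))
  for q,m,P in maskpts(c,n,'plate0',3):
    P=P[abs(P[:,2]-np.percentile(P[:,2],90))<.005]; r=rect(P); d=r[0]-NEST[n]
    print(n,q,len(P),np.median(P[:,2]).round(4),*r,'jig',(d@E14).round(4),(d@F14).round(4))
pose()
```

```text
t 19.2 pos [0.4566 0.3053 0.135 ] yaw_y 148.75 zaxis [ 0.009 -0.134 -0.991] F [ 0.2 -0.1  0.3] w 0.0266 gf 0.0 q6 -1.92
scene bar [array([0.5232, 0.2652, 0.0742])]
39 [0.5238 0.2609 0.0888]
scene 0.46 135 0.0293 [0.4996 0.2558] [0.0927 0.0515] 9.7 jig 0.0022 0.0018
top bar [array([0.5209, 0.2584, 0.0822])]
54 [0.5194 0.2619 0.0908]
top 0.9 467 0.03 [0.497  0.2542] [0.0868 0.0487] 14.2 jig 0.0016 -0.0012
top 0.17 457 0.0568 [0.5193 0.2516] [0.1927 0.0315] 88.9 jig 0.0226 -0.0091
t 19.5 pos [0.4562 0.3053 0.1351] yaw_y 148.66 zaxis [ 0.009 -0.134 -0.991] F [-0.5 -0.7  0.4] w 0.0265 gf 0.0 q6 -1.92
```

```bash
cat >> h.py <<'E'
def turn(yaw):
    from scipy.spatial.transform import Rotation as Ro
    R=Ro.from_rotvec(arm.sense()["tool_rot"]); y=np.radians(yaw); Y=np.array([np.cos(y),np.sin(y),0]); Z=np.array([0,0,-1.])
    T=Ro.from_matrix(np.column_stack([np.cross(Y,Z),Y,Z])); print("turn",(T*R.inv()).as_rotvec().round(4))
E
python3 -c "
from h import *
turn(162)
p=lambda a:np.array([.5193,.1677])+.095*np.array([np.cos(a),np.sin(a)])
r=np.radians
print([(p(r(a))-p(r(89))).round(4).tolist() for a in (93,97,101,104,106,108)],p(r(89)))"
```

```text
turn [0.1323 0.025  0.2367]
[[-0.0066, -0.0001], [-0.0132, -0.0007], [-0.0198, -0.0017], [-0.0246, -0.0028], [-0.0278, -0.0037], [-0.031, -0.0046]] [0.52095798 0.26268553]
```

Call:
arm_command(increments="0.45 0.02 -0.014 0 0.066 0.0125 0.118; 0.45 0.045 -0.03 0 0.1323 0.025 0.2367; 0.45 0.0645 -0.043 0 0.1323 0.025 0.2367; 0.45 0.0645 -0.043 0 0.1323 0.025 0.2367")

```text
clock: 20.0
ee_pos: [0.5222, 0.2615, 0.1353]
tool_rot: [1.84, -2.546, 0.001]
contact_force: [0.1, -0.1, 0.2]
grip_width: 0.0397
grip_force: 0.0
```

```bash
python3 -c "
from h import *
arm.camera('top');pose();turn(162)"
```

```text
t 20.05 pos [0.5212 0.2622 0.1351] yaw_y 161.77 zaxis [-0.    -0.001 -1.   ] F [0.  0.4 0.4] w 0.0397 gf 0.0 q6 -2.4
turn [ 0.0006 -0.0005  0.004 ]
```

Call:
arm_command(increments="0.45 0 0 -0.03 0 0 0; 0.45 0 0 -0.055 0 0 0; 0.45 0 0 -0.067 0 0 0; 0.3 0 0 -0.067 0 0 0; 0.3 0 0 -0.067 0 0 0")

```text
clock: 20.68
ee_pos: [0.5214, 0.2631, 0.0691]
tool_rot: [-1.845, 2.541, -0.0]
contact_force: [1.1, -0.4, 0.2]
grip_width: 0.0264
grip_force: 0.0
```

Call:
arm_command(increments="0.3 -0.0066 -0.0001 0 0 0 0; 0.3 -0.0132 -0.0007 0 0 0 0; 0.3 -0.0198 -0.0017 0 0 0 0; 0.3 -0.0246 -0.0028 0 0 0 0; 0.3 -0.0278 -0.0037 0 0 0 0")

```text
clock: 21.3
ee_pos: [0.4927, 0.2586, 0.0682]
tool_rot: [-1.845, 2.542, 0.0]
contact_force: [1.0, 0.2, 0.0]
grip_width: 0.0267
grip_force: 0.6
```

Call:
arm_command(increments="0.3 -0.001 -0.0003 0 0 0 0; 0.3 -0.002 -0.0006 0 0 0 0; 0.3 -0.003 -0.001 0 0 0 0")

```text
clock: 21.68
ee_pos: [0.4901, 0.2577, 0.0681]
tool_rot: [1.845, -2.543, -0.0]
contact_force: [1.0, -0.3, -0.7]
grip_width: 0.0267
grip_force: 0.6
```

Run:
```python
from h import *
arm.camera('scene'); pose()
for n in NEST:
  c=arm.camera(n); X=cloud(c)
  k=(X[...,2]>.082)&(X[...,2]<.094)&(np.hypot(X[...,0]-.495,X[...,1]-.262)<.03)&(c['depth']>0); print(n,k.sum(),X[k].mean(0).round(4))
  k=(X[...,2]>.05)&(X[...,2]<.06)&(np.hypot(X[...,0]-.519,X[...,1]-.1675)<.2)&(np.hypot(X[...,0]-.472,X[...,1]-.347)>.04)&(c['depth']>0); print(n,*rect(X[k]))
pose()
```

```text
t 21.73 pos [0.49   0.2576 0.0681] yaw_y 161.94 zaxis [-0. -0. -1.] F [0.2 0.7 0.9] w 0.0262 gf 0.5 q6 -2.39
scene 2 [0.5205 0.2538 0.0821]
scene [0.5041 0.2332] [0.17   0.0379] -78.0
top 0 [nan nan nan]
top [0.5086 0.2061] [0.1082 0.0327] -77.6
t 21.82 pos [0.49   0.2576 0.0681] yaw_y 161.94 zaxis [-0. -0. -1.] F [ 0.9 -0.2  0.2] w 0.0264 gf 0.4 q6 -2.39<stdin>:5: RuntimeWarning: Mean of empty slice.
  ret = um.true_divide(
```

Call:
arm_command(increments="0.3 -0.001 -0.0003 0 0 0 0; 0.3 -0.002 -0.0006 0 0 0 0; 0.3 -0.003 -0.0009 0 0 0 0; 0.3 -0.003 -0.0009 0 0 0 0")

```text
clock: 22.32
ee_pos: [0.4876, 0.2569, 0.0683]
tool_rot: [-1.845, 2.542, -0.001]
contact_force: [4.4, 0.3, -2.0]
grip_width: 0.0264
grip_force: 1.8
```

Call:
arm_command(increments="0.3 -0.001 -0.0003 0 0 0 0; 0.3 -0.002 -0.0006 0 0 0 0; 0.3 -0.002 -0.0006 0 0 0 0")

```text
clock: 22.7
ee_pos: [0.4874, 0.2565, 0.0686]
tool_rot: [-1.843, 2.539, -0.003]
contact_force: [8.7, 1.4, -5.1]
grip_width: 0.0264
grip_force: 4.1
```

Call:
arm_command(increments="0.3 0.006 0.0018 0 0 0 0; 0.35 0.006 0.0018 0.05 0 0 0; 0.45 0.006 0.0018 0.11 0 0 0; 0.45 0.03 -0.01 0.13 0 0 -0.18; 0.45 0.056 -0.04 0.13 0 0 -0.36")

```text
clock: 23.32
ee_pos: [0.5423, 0.2174, 0.2014]
tool_rot: [-1.353, 2.831, 0.001]
contact_force: [0.7, 1.0, -0.1]
grip_width: 0.0396
grip_force: 0.0
```

Call:
arm_command(increments="0.45 0.026 -0.048 0 0 0 -0.18; 0.45 0.052 -0.096 0 0 0 -0.36; 0.45 0.078 -0.144 0 0 0 -0.54; 0.45 0.104 -0.192 0 0 0 -0.72; 0.45 0.13 -0.24 0 0 0 -0.9")

```text
clock: 23.95
ee_pos: [0.6707, -0.0251, 0.1976]
tool_rot: [-0.016, -3.139, -0.001]
contact_force: [0.5, 0.3, -0.3]
grip_width: 0.04
grip_force: 0.0
```

Run:
```python
from h import *
arm.camera('scene'); pose()
for n in ['top','scene']:
  c=arm.camera(n); X=cloud(c); 
  k=(X[...,2]>.05)&(X[...,2]<.06)&(np.hypot(X[...,0]-.519,X[...,1]-.1675)<.2)&(np.hypot(X[...,0]-.472,X[...,1]-.347)>.04)&(c['depth']>0); print(n,'bar',*rect(X[k]))
  k=(X[...,2]>.08)&(X[...,2]<.094)&(np.hypot(X[...,0]-.495,X[...,1]-.262)<.03)&(c['depth']>0); print(n,k.sum(),'handle',X[k].mean(0).round(4))
  for h,(x,y) in (('thick',(.687,-.061)),('thin',(.696,-.119))):
    k=(X[...,2]>.066)&(X[...,2]<.085)&(np.hypot(X[...,0]-x,X[...,1]-y)<.022)&(c['depth']>0); P=X[k]; z=np.median(P[:,2]) if len(P) else 0; P=P[abs(P[:,2]-z)<.004]; print(n,h,len(P),z, P.mean(0).round(4) if len(P) else '', *(rect(P) if len(P)>3 else ''))
  k=(X[...,2]>.063)&(X[...,2]<.073)&(np.hypot(X[...,0]-.472,X[...,1]-.348)<.05)&(c['depth']>0); print('fork',*rect(X[k]))
  if n=='top': cv2.imwrite('pics/top6.png',c['color'])
```

```text
t 24.0 pos [ 0.6736 -0.0314  0.1976] yaw_y 88.92 zaxis [ 0.001 -0.004 -1.   ] F [ 3.4 -2.3  0.2] w 0.0396 gf 0.0 q6 -1.63
top bar [0.5014 0.2324] [0.1626 0.0327] -75.9
top 59 handle [0.4938 0.2596 0.0905]
top thick 0 0 
top thin 0 0 
fork [0.4714 0.352 ] [0.0565 0.0463] -76.6
scene bar [0.5029 0.2307] [0.1663 0.0386] -75.4
scene 38 handle [0.4983 0.2571 0.088 ]
scene thick 84 0.0756298202800949 [ 0.6886 -0.0618  0.0757] [ 0.6865 -0.0611] [0.031  0.0235] -14.5
scene thin 49 0.07111577090416624 [ 0.6981 -0.1205  0.0716] [ 0.6967 -0.1202] [0.0211 0.0165] -11.3
fork [0.4738 0.3507] [0.0599 0.0513] -73.3
```

View pics/top6.png

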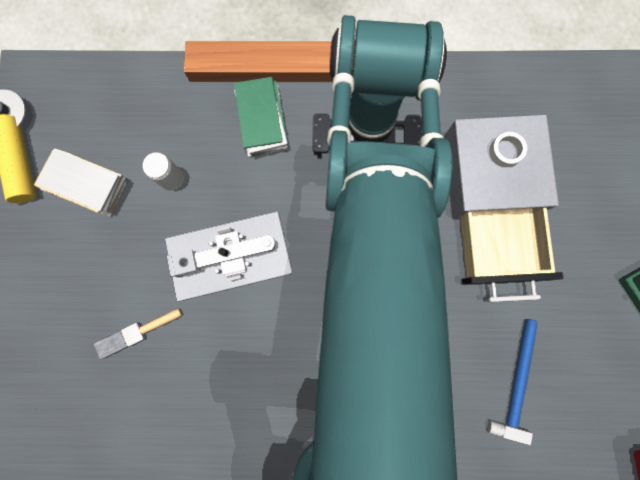

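Call:
arm_command(increments="0.45 0.014 -0.034 -0.02 0 0 -0.15; 0.45 0.014 -0.034 -0.06 0 0 -0.3; 0.45 0.014 -0.034 -0.08 0 0 -0.36; 0.45 0.014 -0.034 -0.08 0 0 -0.36; 0.45 0.014 -0.034 -0.08 0 0 -0.36")

```text
clock: 24.72
ee_pos: [0.6852, -0.0567, 0.1191]
tool_rot: [0.565, 3.09, 0.001]
contact_force: [0.9, 0.7, 0.3]
grip_width: 0.0398
grip_force: 0.0
```

Run:
```python
from h import *
pose(); 
for i in range(3): arm.camera('scene'); pose()
```

```text
t 24.73 pos [ 0.6852 -0.0567  0.1191] yaw_y 69.28 zaxis [ 0.001  0.    -1.   ] F [0.9 0.7 0.3] w 0.0398 gf 0.0 q6 -1.33
t 24.77 pos [ 0.6857 -0.057   0.1198] yaw_y 69.25 zaxis [ 0.002  0.    -1.   ] F [-0.4 -0.6  0.4] w 0.0401 gf 0.0 q6 -1.33
t 24.82 pos [ 0.686  -0.0572  0.1201] yaw_y 69.22 zaxis [ 0.003 -0.    -1.   ] F [ 0.7 -0.5  0. ] w 0.0396 gf 0.0 q6 -1.33
t 24.88 pos [ 0.6861 -0.0574  0.1201] yaw_y 69.2 zaxis [ 0.003 -0.    -1.   ] F [-0.2 -0.5 -0.6] w 0.0395 gf 0.0 q6 -1.33
```

Call:
arm_command(increments="0.45 0.001 -0.0036 -0.03 0 0 0; 0.45 0.001 -0.0036 -0.05 0 0 0; 0.45 0.001 -0.0036 -0.061 0 0 0; 0.45 0.001 -0.0036 -0.061 0 0 0; 0.2 0.001 -0.0036 -0.061 0 0 0")

```text
clock: 25.5
ee_pos: [0.6864, -0.0613, 0.0575]
tool_rot: [0.569, 3.089, 0.0]
contact_force: [0.2, -0.6, -0.1]
grip_width: 0.0316
grip_force: 0.0
```

Call:
arm_command(increments="0.2 0 0 0 0 0 0; 0.2 0 0 0 0 0 0; 0.2 0 0 0 0 0 0")

```text
clock: 25.88
ee_pos: [0.6864, -0.0614, 0.0575]
tool_rot: [0.569, 3.089, 0.0]
contact_force: [0.0, 0.4, 1.8]
grip_width: 0.027
grip_force: 30.0
```

Run:
```python
from h import *
pose()
```

```text
t 25.88 pos [ 0.6864 -0.0614  0.0575] yaw_y 69.12 zaxis [ 0.001  0.    -1.   ] F [0.  0.4 1.8] w 0.027 gf 30.0 q6 -1.33
```

Call:
arm_command(increments="0.2 0 0 0.05 0 0 0; 0.2 0 0 0.1 0 0 0; 0.2 -0.0266 0.051 0.103 0 0 0; 0.2 -0.0532 0.102 0.103 0 0 0; 0.2 -0.08 0.153 0.103 0 0 0")

```text
clock: 26.5
ee_pos: [0.6048, 0.0927, 0.1599]
tool_rot: [-0.57, -3.089, -0.0]
contact_force: [0.9, 0.7, -2.0]
grip_width: 0.027
grip_force: 30.0
```

Call:
arm_command(increments="0.2 -0.0266 0.051 0 0 0 0; 0.2 -0.0532 0.102 0 0 0 0; 0.2 -0.08 0.153 0 0 0 0; 0.2 -0.107 0.204 0 0 0 0; 0.2 -0.133 0.2547 0 0 0 0")

```text
clock: 27.12
ee_pos: [0.4716, 0.3475, 0.1598]
tool_rot: [-0.569, -3.089, 0.001]
contact_force: [1.1, -0.5, -1.9]
grip_width: 0.0273
grip_force: 30.0
```

Call:
arm_command(increments="0.2 0 0 -0.02 0 0 0; 0.2 0 0 -0.02 0 0 0; 0.2 0 0 -0.02 0 0 0")

```text
clock: 27.5
ee_pos: [0.4734, 0.3449, 0.1396]
tool_rot: [-0.571, -3.089, 0.002]
contact_force: [-0.3, -0.4, -1.9]
grip_width: 0.0271
grip_force: 30.0
```

Run:
```python
from h import *
pose()
I=[]
for n in ['scene','top']:
  c=arm.camera(n); np.save(f'{n}p.npy',c,allow_pickle=True); X=cloud(c)
  print(n,'seat',[(world(c,r['position']).round(4),round(r['confidence'],2)) for r in arm.landmark_of(n,'thick_pin_seat')[:2]],'tip',[world(c,r['position']).round(4) for r in arm.landmark_of(n,'thick_pin')[:2]],'fork',[world(c,r['position']).round(4) for r in arm.landmark_of(n,'fork_mouth')[:2]])
  u,v=pix(c,[.4735,.3463,.1])[0].astype(int); I.append(cv2.resize(c['color'][v-30:v+30,u-40:u+40],(400,300),interpolation=cv2.INTER_CUBIC)); print(u,v)
cv2.imwrite('pics/p7.png',np.hstack(I)); pose()
```

```text
t 27.5 pos [0.4734 0.3449 0.1396] yaw_y 69.04 zaxis [-0.001 -0.001 -1.   ] F [-0.3 -0.4 -1.9] w 0.0271 gf 30.0 q6 -0.62
scene seat [(array([0.4738, 0.3458, 0.1356]), 0.68)] tip [array([ 0.3985, -0.3694,  0.0544]), array([0.4766, 0.3408, 0.0907])] fork [array([0.472 , 0.35  , 0.0634])]
417 193
top seat [(array([ 0.3687, -0.0899,  0.0004]), 0.71)] tip [array([ 6.819e-01, -3.529e-01,  2.000e-04]), array([ 0.6952, -0.1183,  0.0556])] fork [array([0.4761, 0.3503, 0.0667])]
178 260
t 27.9 pos [0.4735 0.346  0.1405] yaw_y 69.08 zaxis [ 0.  0. -1.] F [-0.2  0.  -1.5] w 0.0272 gf 30.0 q6 -0.62
```

View pics/p7.png

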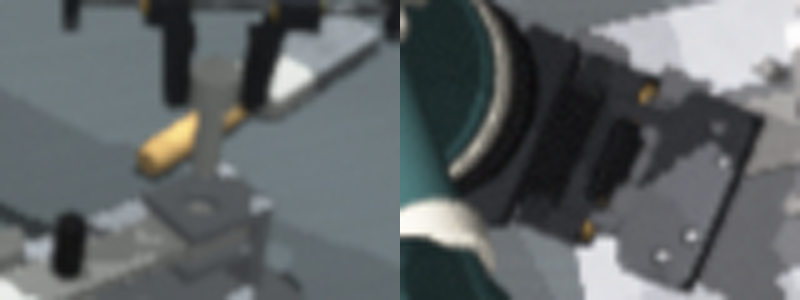

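Run:
```python
from h import *
def plane(c,uv,z):
    K=np.array(c["camera_matrix"],float);V=np.array(c["view"]); n=cv2.undistortPoints(np.array(uv,float).reshape(-1,1,2),K,np.array([c["k1"],0,0,0,0.]))[:,0]
    d=np.c_[n,np.ones(len(n))]@V[:3,:3]; o=-V[:3,:3].T@V[:3,3]; return o+d*((z-o[2])/d[:,2])[:,None]
S=np.load('scenep.npy',allow_pickle=True).item(); T=np.load('top0.npy',allow_pickle=True).item(); S0=np.load('scene0.npy',allow_pickle=True).item()
for n,c,im in (('top6',T,cv2.imread('pics/top6.png')),('top0',T,T['color']),('scene0',S0,S0['color']),('scenep',S,S['color'])):
    g=cv2.cvtColor(im,6).astype(int); u,v=pix(c,[.473,.3468,.068])[0]; print(n,u.round(1),v.round(1)); u=int(round(u));v=int(round(v))
    print(g[v-7:v+8,u-9:u+10])
X=cloud(S); 
for lo,hi in ((.097,.108),(.108,.12),(.12,.133)):
    k=(X[...,2]>lo)&(X[...,2]<hi)&(np.hypot(X[...,0]-.4765,X[...,1]-.3463)<.016)&(S['depth']>0); P=X[k]; print(lo,k.sum(),P.mean(0).round(4),P.std(0).round(4))
```

```text
top6 183.3 262.1
[[222 222 223 223 222 221 221 220 221 222 222 222 222 222 222 221 221 221
  201]
 [222 222 222 221 221 221 220 219 216 217 217 221 222 220 220 221 220 222
  217]
 [223 222 221 221 221 220 212 202 193 187 186 200 209 218 220 220 221 222
  220]
 [223 222 221 221 221 211 185 158 141 133 131 149 172 201 218 222 222 222
  219]
 [223 223 223 222 219 183 148 117  95  98  99  99 126 174 213 222 222 222
  219]
 [223 224 223 222 213 155 111  90  86  91  94  91 103 150 204 221 221 221
  220]
 [224 224 223 220 198 147  99  86  87  94  90  96 113 144 195 219 221 222
  221]
 [224 224 222 220 190 140  95  82  86  83  93 103 123 145 195 219 223 222
  222]
 [224 223 222 220 194 137  93  79  81  79  96 106 126 155 202 221 223 224
  222]
 [224 224 224 222 207 157 112  86  83  81  93 106 134 172 214 223 224 224
  224]
 [222 225 224 225 221 193 151 116  95  91 104 121 157 194 219 224 224 223
  224]
 [219 223 224 224 222 215 195 169 144 138 150 170 195 216 222 223 222 222
  223]
 [219 222 222 223 223 222 219 212 196 196 201 216 220 223 223 223 223 224
  223]
 [222 222 223 223 222 223 223 
[... 3299 characters left out ...]
93 105 111 108 102  87  80  84  86  88  87
   88]
 [ 89  73  73  80  84  86  87  91  97 101 100 100  92  86  86  87  87  87
   87]
 [103  88  74  72  79  84  87  87  88  88  90  89  88  87  87  87  84  84
   83]
 [112 104  88  73  71  78  84  87  87  88  87  87  86  87  84  82  80  77
   76]
 [114 112 105  90  75  71  77  84  86  87  87  86  84  82  79  76  80  80
   80]
 [117 116 113 107  93  76  71  76  83  84  81  78  77  76  78  81  88  88
   88]
 [129 130 121 113 107  93  79  71  75  77  75  75  77  82  86  89  91  91
   90]]
0.097 18 [0.4823 0.3402 0.1034] [0.003  0.0042 0.0028]
0.108 22 [0.4806 0.3405 0.114 ] [0.0042 0.0038 0.0033]
0.12 22 [0.4809 0.341  0.1261] [0.0027 0.0046 0.0036]
```

```bash
cat >> h.py <<'E'
def plane(c,uv,z):
    K=np.array(c["camera_matrix"],float);V=np.array(c["view"]); n=cv2.undistortPoints(np.array(uv,float).reshape(-1,1,2),K,np.array([c["k1"],0,0,0,0.]))[:,0]
    d=np.c_[n,np.ones(len(n))]@V[:3,:3]; o=-V[:3,:3].T@V[:3,3]; return o+d*((z-o[2])/d[:,2])[:,None]
E
python3 - <<'E'
from h import *
T=np.load('top0.npy',allow_pickle=True).item(); S0=np.load('scene0.npy',allow_pickle=True).item(); S=np.load('scenep.npy',allow_pickle=True).item()
def cen(c,im,u0,v0,ru,rv,b):
    g=cv2.cvtColor(im,6).astype(float); vv,uu=np.mgrid[v0-rv:v0+rv+1,u0-ru:u0+ru+1]; w=np.clip(b-g[vv,uu],0,None); w*=((uu-u0)/ru)**2+((vv-v0)/rv)**2<=1
    p=[(w*uu).sum()/w.sum(),(w*vv).sum()/w.sum()]; return np.round(p,2),plane(c,[p],.068).round(4)
print('top',cen(T,cv2.imread('pics/top6.png'),183,262,7,7,210))
print('top0',cen(T,T['color'],183,262,7,7,205))
print('scene0',cen(S0,S0['color'],417,203,6,4,170))
# shank silhouette centre in scene image, rows
g=cv2.cvtColor(S['color'],6).astype(int)
for z in (.10,.11,.12):
    u,v=pix(S,[.4735,.3463,z])[0]; print(z,u.round(1),v.round(1),g[int(round(v)),int(u)-8:int(u)+9])
tip=pix(S,[.4735,.3463,.0935])[0]; print(tip); u,v=tip.round().astype(int); print(g[v-5:v+6,u-7:u+8])
print(pix(S,[[.4735,.3463,.068],[.4735,.3463,.0935]]))
E
```

```text
top (array([182.94, 261.86]), array([[0.4735, 0.3476, 0.068 ]]))
top0 (array([182.98, 261.86]), array([[0.4735, 0.3475, 0.068 ]]))
scene0 (array([416.9, 203. ]), array([[0.4736, 0.3478, 0.068 ]]))
0.1 417.7 193.9 [163 147 127 105  87  75  79  89  94  97  97  98 114 121 120 120 121]
0.11 418.1 191.0 [200 202 200 191 171 128  95  93  97  98  97 102 113 118 120 120 121]
0.12 418.6 188.1 [147 181 215 222 220 193 132  95  94  96  97  93  87  78  83 101 114]
[417.4316473  195.81611406]
[[200 202 200 191 171 128  95  93  97  98  97 102 113 118 120]
 [191 182 173 159 136 105  91  93  97  98  98 109 119 120 119]
 [173 157 139 120  98  86  88  94  97  98  99 112 119 121 121]
 [147 127 105  87  75  79  89  94  97  97  98 114 121 120 120]
 [113  93  78  81  86  87  91  94  97  97 105 131 131 121 120]
 [ 81  72  79  95 105  98  93  95  97  99 123 157 164 144 125]
 [ 65  77  93  99 102  95  91  95  99  95 118 154 163 149 128]
 [ 81  90  95  93  92  88  89  93  96  90  93 118 115 118 113]
 [ 92  92  90  88  88  87  88  89  89  88  88  91  90  91  91]
 [ 90  88  89  87  88  89  89  90  89  88  89  88  89  88  89]
 [ 88  88  88  86  85  86  88  87  87  87  88  88  88  88  89]]
[[416.37475125 203.08088523]
 [417.4316473  195.81611406]]
```

Call:
arm_command(increments="0.2 0 0.0015 -0.01 0 0 0; 0.2 0 0.0015 -0.02 0 0 0; 0.2 0 0.0015 -0.024 0 0 0; 0.2 0 0.0015 -0.027 0 0 0; 0.2 0 0.0015 -0.030 0 0 0")

```text
clock: 28.52
ee_pos: [0.4725, 0.3478, 0.1106]
tool_rot: [-0.569, -3.088, 0.001]
contact_force: [-3.0, -1.1, -0.5]
grip_width: 0.0272
grip_force: 29.9
```

```bash
python3 -c "
from h import *
arm.camera('scene');pose()"
```

```text
t 28.57 pos [0.4722 0.3477 0.1099] yaw_y 69.12 zaxis [-0.002 -0.    -1.   ] F [-2.4  0.3 -2. ] w 0.0273 gf 29.9 q6 -0.61
```

Call:
arm_command(increments="0.2 -0.001 0 -0.003 0 0 0; 0.2 -0.0012 0 -0.006 0 0 0; 0.2 -0.0012 0 -0.009 0 0 0; 0.2 -0.0012 0 -0.012 0 0 0")

```text
clock: 29.08
ee_pos: [0.4718, 0.3478, 0.0979]
tool_rot: [-0.569, -3.09, 0.0]
contact_force: [-1.7, 0.9, -1.2]
grip_width: 0.0271
grip_force: 29.9
```

```bash
python3 -c "
from h import *
arm.camera('scene');pose()"
```

```text
t 29.12 pos [0.4717 0.3477 0.0974] yaw_y 69.12 zaxis [-0. -0. -1.] F [-1.9 -0.2 -1.7] w 0.0275 gf 30.0 q6 -0.61
```

Call:
arm_command(increments="0.2 -0.0005 0 -0.004 0 0 0; 0.2 -0.0005 0 -0.008 0 0 0; 0.2 -0.0005 0 -0.011 0 0 0; 0.2 -0.0005 0 -0.014 0 0 0")

```text
clock: 29.62
ee_pos: [0.4716, 0.3479, 0.0842]
tool_rot: [0.569, 3.089, 0.0]
contact_force: [-1.1, -1.1, -1.3]
grip_width: 0.0275
grip_force: 30.0
```

Call:
arm_command(increments="0.2 0 0 -0.003 0 0 0; 0.2 0 0 -0.006 0 0 0; 0.2 0 0 -0.009 0 0 0; 0.2 0 0 -0.011 0 0 0")

```text
clock: 30.12
ee_pos: [0.4714, 0.3478, 0.0729]
tool_rot: [0.569, 3.089, 0.0]
contact_force: [-1.7, -0.3, -0.9]
grip_width: 0.0271
grip_force: 30.0
```

```bash
python3 -c "
from h import *
arm.camera('scene');pose()"
```

```text
t 30.18 pos [0.4713 0.3477 0.0727] yaw_y 69.12 zaxis [-0. -0. -1.] F [-0.9 -0.1 -1.8] w 0.0273 gf 30.0 q6 -0.61
```

Call:
arm_command(increments="0.2 0 0 -0.001 0 0 0; 0.2 0 0 -0.002 0 0 0; 0.2 0 0 -0.003 0 0 0; 0.2 0 0 -0.003 0 0 0")

```text
clock: 30.68
ee_pos: [0.4717, 0.3479, 0.0711]
tool_rot: [0.569, 3.089, 0.001]
contact_force: [-2.8, -1.3, 5.0]
grip_width: 0.027
grip_force: 29.9
```

```bash
python3 -c "
from h import *
arm.camera('scene');pose()"
```

```text
t 30.73 pos [0.4717 0.3479 0.0711] yaw_y 69.13 zaxis [ 0.001  0.    -1.   ] F [-2.6 -2.8  5.9] w 0.0273 gf 29.9 q6 -0.61
```

Call:
arm_command(increments="0.45 0 0 0.001 0 0 0; 0.45 0 0 0.001 0 0 0; 0.45 0 0 0.001 0 0 0; 0.45 0 0 0.04 0 0 0; 0.45 0 0 0.09 0 0 0")

```text
clock: 31.35
ee_pos: [0.4702, 0.347, 0.1591]
tool_rot: [-0.569, -3.087, 0.004]
contact_force: [0.4, 0.7, 0.5]
grip_width: 0.0395
grip_force: 0.0
```

Call:
arm_command(increments="0.7 0.012 -0.06 0 0 0 0.1; 0.7 0.024 -0.12 0 0 0 0.2; 0.7 0.036 -0.18 0 0 0 0.3; 0.7 0.048 -0.24 0 0 0 0.4; 0.7 0.06 -0.30 0 0 0 0.48")

```text
clock: 31.98
ee_pos: [0.5317, 0.0459, 0.1603]
tool_rot: [-0.186, 3.135, 0.0]
contact_force: [0.7, 0.7, 0.6]
grip_width: 0.0615
grip_force: 0.0
```

Run:
```python
from h import *
arm.camera('top'); pose(); I=[]
for n in ['scene','top']:
  c=arm.camera(n); X=cloud(c)
  k=(X[...,2]>.08)&(X[...,2]<.1)&(np.hypot(X[...,0]-.4735,X[...,1]-.3476)<.02)&(c['depth']>0); print(n,'pinhead',k.sum(),np.median(X[k][:,2]).round(4),*(rect(X[k]) if k.sum()>3 else ''))
  k=(X[...,2]>.08)&(X[...,2]<.094)&(np.hypot(X[...,0]-.495,X[...,1]-.262)<.03)&(c['depth']>0); print(n,k.sum(),'handle',X[k].mean(0).round(4))
  print('carton',[(world(c,r['position']).round(4),round(r['confidence'],2)) for r in arm.landmark_of(n,'carton')[:1]])
  for q,m,P in maskpts(c,n,'carton',2):
    P=P[abs(P[:,2]-.035)<.004]
    if len(P)>20: print(n,q,len(P),np.median(P[:,2]).round(4),*rect(P))
  u,v=pix(c,[.49,.28,.05])[0].astype(int); I.append(cv2.resize(c['color'][v-45:v+45,u-60:u+60],(400,300),interpolation=cv2.INTER_CUBIC))
cv2.imwrite('pics/p8.png',np.hstack(I))
```

```text
t 32.02 pos [0.5329 0.0392 0.1604] yaw_y 96.78 zaxis [ 0.002 -0.005 -1.   ] F [ 0.8 -3.8  0.8] w 0.0615 gf 0.0 q6 -1.66
scene pinhead 69 0.0878 [0.4746 0.3456] [0.0283 0.0264] -47.0
scene 39 handle [0.498  0.2573 0.0875]
carton [(array([ 0.5773, -0.1553, -0.0006]), 0.63)]
scene 0.88 260 0.0343 [ 0.5733 -0.1595] [0.0657 0.0403] 4.1
top pinhead 144 0.0894 [0.472  0.3473] [0.0263 0.0258] 12.2
top 56 handle [0.4936 0.2593 0.0906]
carton [(array([ 5.707e-01, -1.543e-01,  2.000e-04]), 0.76)]
top 0.55 467 0.0347 [ 0.5719 -0.1572] [0.0603 0.0423] 7.3
```

View pics/p8.png

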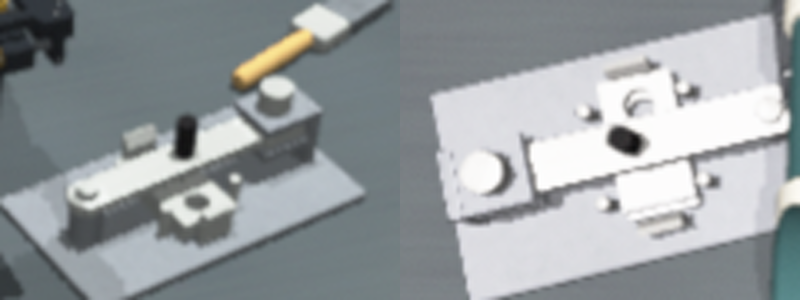

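Call:
arm_command(increments="0.7 0.012 -0.06 0 0 0 0; 0.7 0.024 -0.12 0 0 0 0; 0.7 0.036 -0.18 0 0 0 0; 0.7 0.041 -0.206 -0.03 0 0 0; 0.7 0.041 -0.206 -0.06 0 0 0")

```text
clock: 32.95
ee_pos: [0.5738, -0.1588, 0.1]
tool_rot: [-0.181, 3.134, -0.001]
contact_force: [-0.6, 0.5, -0.5]
grip_width: 0.0615
grip_force: 0.0
```

Run:
```python
from h import *
arm.camera('top');arm.camera('scene'); pose()
n='scene'
for q,m,P in maskpts(None or arm.camera(n),n,'carton',2):
    P=P[abs(P[:,2]-.035)<.004]
    if len(P)>20: print(n,q,len(P),np.median(P[:,2]).round(4),*rect(P))
```

```text
t 33.05 pos [ 0.5697 -0.1561  0.0961] yaw_y 96.69 zaxis [-0.007  0.003 -1.   ] F [-0.6 -0.1 -0.4] w 0.0617 gf 0.0 q6 -2.0
scene 0.77 261 0.034 [ 0.5746 -0.1585] [0.0642 0.0401] 5.5
scene 0.37 116 0.0358 [0.5029 0.2671] [0.213  0.1148] 75.4
```

Call:
arm_command(increments="0.7 0 0 -0.035 0 0 0; 0.7 0 0 -0.065 0 0 0; 0.7 0 0 -0.082 0 0 0; 0.7 0 0 -0.082 0 0 0; 0.3 0 0 -0.082 0 0 0")

```text
clock: 33.78
ee_pos: [0.5737, -0.1583, 0.0197]
tool_rot: [-0.182, 3.134, -0.001]
contact_force: [-0.4, 0.1, 0.4]
grip_width: 0.0537
grip_force: 0.0
```

Call:
arm_command(increments="0.3 0 0 0 0 0 0; 0.3 0 0 0 0 0 0; 0.3 0 0 0 0 0 0; 0.3 0 0 0 0 0 0")

```text
clock: 34.28
ee_pos: [0.5734, -0.1585, 0.0196]
tool_rot: [-0.181, 3.134, -0.001]
contact_force: [-0.0, 1.2, 6.5]
grip_width: 0.0397
grip_force: 30.0
```

Run:
```python
from h import *
pose()
for n in ['top','scene']:
  c=arm.camera(n); X=cloud(c)
  print(n,'floor',[(world(c,r['position']).round(4),round(r['confidence'],2)) for r in arm.landmark_of(n,'drawer_floor')[:1]],'handle',[(world(c,r['position']).round(4),round(r['confidence'],2)) for r in arm.landmark_of(n,'chest_drawer0_handle')[:1]],'chest',[(world(c,r['position']).round(4),round(r['confidence'],2)) for r in arm.landmark_of(n,'chest')[:1]])
  R=(X[...,0]>.36)&(X[...,0]<.82)&(X[...,1]<-.24)&(X[...,1]>-.48)&(c['depth']>0)
  for a,lo,hi in (('floor',.016,.028),('handle',.048,.066),('front',.076,.087),('top',.09,.1)):
    m=(R&(X[...,2]>lo)&(X[...,2]<hi)).astype(np.uint8); N,L,S,C=cv2.connectedComponentsWithStats(m)
    for i in range(1,N):
      if S[i,4]>60: P=X[L==i]; print(n,a,S[i,4],*rect(P), P.min(0).round(3),P.max(0).round(3))
```

```text
t 34.27 pos [ 0.5734 -0.1585  0.0196] yaw_y 96.62 zaxis [ 0.002 -0.    -1.   ] F [-0.   1.2  6.5] w 0.0397 gf 30.0 q6 -2.0
top floor [(array([ 0.5427, -0.3597,  0.0215]), 0.63)] handle [(array([ 0.4012, -0.3726,  0.0576]), 0.6)] chest [(array([ 0.6857, -0.3508,  0.0014]), 0.81)]
top floor 2071 [ 0.5303 -0.3983] [0.1442 0.0924] 2.9 [ 0.457 -0.447  0.016] [ 0.603 -0.35   0.028]
top floor 75 [ 0.5682 -0.3088] [0.0254 0.0166] -1.3 [ 0.555 -0.317  0.018] [ 0.581 -0.301  0.025]
top handle 72 [ 0.7572 -0.2512] [0.0634 0.0023] 3.6 [ 0.726 -0.254  0.048] [ 0.789 -0.249  0.066]
top handle 252 [ 0.5306 -0.4419] [0.1395 0.005 ] 3.5 [ 0.461 -0.448  0.048] [ 0.6   -0.437  0.066]
top handle 258 [ 0.3998 -0.3826] [0.0828 0.0408] -62.7 [ 0.392 -0.425  0.053] [ 0.435 -0.338  0.066]
top front 429 [ 0.4431 -0.4008] [0.1325 0.0158] -86.7 [ 0.432 -0.467  0.076] [ 0.454 -0.335  0.087]
top top 5661 [ 0.6916 -0.3555] [0.2076 0.2029] 3.4 [ 0.586 -0.461  0.09 ] [ 0.799 -0.249  0.1  ]
top top 299 [ 0.7202 -0.3588] [0.0432 0.041 ] -1.1 [ 0.699 -0.379  0.091] [ 0.742 -0.338  0.1  ]
scene floor [(array([ 0.5405, -
[... 344 characters left out ...]
le 158 [ 0.4032 -0.3708] [0.1089 0.0182] -85.6 [ 0.391 -0.426  0.051] [ 0.414 -0.317  0.066]
scene handle 332 [ 0.4539 -0.3704] [0.1599 0.0343] -77.8 [ 0.445 -0.447  0.048] [ 0.488 -0.289  0.066]
scene handle 516 [ 0.793  -0.3484] [0.1993 0.0082] -86.9 [ 0.784 -0.448  0.048] [ 0.801 -0.249  0.066]
scene front 404 [ 0.4441 -0.368 ] [0.1925 0.0267] -86.1 [ 0.426 -0.464  0.076] [ 0.458 -0.273  0.087]
scene front 322 [ 0.7931 -0.3484] [0.1987 0.0095] -87.0 [ 0.784 -0.447  0.076] [ 0.802 -0.249  0.087]
scene top 5661 [ 0.6913 -0.3545] [0.2107 0.1999] 3.3 [ 0.582 -0.459  0.09 ] [ 0.802 -0.249  0.1  ]
scene top 167 [ 0.6998 -0.3548] [0.0389 0.0319] 63.3 [ 0.685 -0.377  0.091] [ 0.714 -0.332  0.1  ]
```

Call:
arm_command(increments="0.3 0 0 0.06 0 0 0; 0.3 0 0 0.12 0 0 0; 0.3 -0.014 -0.057 0.13 0 0 -0.02; 0.3 -0.029 -0.113 0.13 0 0 -0.04; 0.3 -0.044 -0.17 0.13 0 0 -0.058")

```text
clock: 35.3
ee_pos: [0.5278, -0.3295, 0.1484]
tool_rot: [-0.091, 3.14, -0.0]
contact_force: [1.6, 0.0, -0.3]
grip_width: 0.0393
grip_force: 30.0
```

Call:
arm_command(increments="0.3 -0.014 -0.0565 0 0 0 0; 0.3 -0.014 -0.0565 -0.03 0 0 0; 0.3 -0.014 -0.0565 -0.07 0 0 0; 0.3 -0.014 -0.0565 -0.095 0 0 0; 0.3 -0.014 -0.0565 -0.104 0 0 0")

```text
clock: 35.92
ee_pos: [0.5125, -0.3835, 0.0415]
tool_rot: [0.09, -3.137, -0.005]
contact_force: [-5.2, 6.4, 21.5]
grip_width: 0.0401
grip_force: 30.0
```

Run:
```python
from h import *
arm.camera('top'); pose()
```

```text
t 35.98 pos [ 0.5133 -0.3836  0.0423] yaw_y 93.28 zaxis [-0.003  0.003 -1.   ] F [-0.4  0.2 -0.7] w 0.0394 gf 30.0 q6 -2.31
```

Call:
arm_command(increments="0.57 0 0 0 0 0 0; 0.57 0 0 0 0 0 0; 0.57 0 0 0 0 0 0; 0.57 0 0 0.05 0 0 0; 0.57 0 0 0.11 0 0 0")

```text
clock: 36.6
ee_pos: [0.5133, -0.3838, 0.1539]
tool_rot: [0.091, -3.138, -0.003]
contact_force: [1.5, -1.3, 0.3]
grip_width: 0.0503
grip_force: 0.0
```

Run:
```python
from h import *
arm.camera('top'); pose()
for n in ['top','scene']:
  c=arm.camera(n)
  for q,m,P in maskpts(c,n,'carton',2): print(n,q,len(P),np.percentile(P[:,2],90).round(4),*rect(P[abs(P[:,2]-.057)<.006]) if len(P)>20 else '')
turn(60)
```

```text
t 36.65 pos [ 0.5181 -0.3877  0.1655] yaw_y 93.3 zaxis [ 0.01  -0.008 -1.   ] F [ 2.1 -1.   5.4] w 0.0499 gf 0.0 q6 -2.31
top 0.64 412 0.0583 [ 0.5114 -0.3838] [0.0576 0.0415] 4.0
top 0.42 1012 0.112 [0.6697 0.3898] [0.0579 0.0245] -36.5
scene 0.65 347 0.059 [ 0.5128 -0.3846] [0.0666 0.0401] 3.2
turn [ 0.0008  0.0006 -0.5813]
```

Call:
arm_command(increments="0.4 0.02 0.03 0 0 0 -0.18; 0.4 0.05 0.075 0 0 0 -0.36; 0.4 0.08 0.12 0 0 0 -0.54; 0.4 0.11 0.16 0 0 0 -0.72; 0.4 0.14 0.205 0 0 0 -0.9")

```text
clock: 37.48
ee_pos: [0.6535, -0.178, 0.1511]
tool_rot: [-1.292, -2.859, 0.001]
contact_force: [0.5, -0.7, 0.5]
grip_width: 0.0353
grip_force: 0.0
```

Call:
arm_command(increments="0.4 0.02 0.03 0 0 0 -0.18; 0.4 0.041 0.0595 0 0 0 -0.36; 0.4 0.041 0.0595 -0.02 0 0 -0.54; 0.4 0.041 0.0595 -0.04 0 0 -0.54; 0.4 0.041 0.0595 -0.04 0 0 -0.54")

```text
clock: 38.1
ee_pos: [0.6921, -0.1199, 0.1094]
tool_rot: [-1.995, -2.418, 0.006]
contact_force: [-0.0, 0.7, -0.1]
grip_width: 0.0355
grip_force: 0.0
```

Run:
```python
from h import *
arm.camera('top'); pose(); c=arm.camera('scene'); X=cloud(c)
k=(X[...,2]>.066)&(X[...,2]<.08)&(np.hypot(X[...,0]-.697,X[...,1]-.12)<.018)&(c['depth']>0); P=X[k]; print(len(P),P.mean(0).round(4),*rect(P)); pose()
```

```text
t 38.15 pos [ 0.6933 -0.1203  0.1113] yaw_y 10.89 zaxis [-0.005  0.001 -1.   ] F [0.2 0.3 0.7] w 0.0353 gf 0.0 q6 -0.4
0 [nan nan nan] [0. 0.] [0. 0.] 0.0
t 38.2 pos [ 0.6944 -0.1206  0.1129] yaw_y 10.85 zaxis [-0.002  0.    -1.   ] F [ 0.1 -0.1  0.4] w 0.0351 gf 0.0 q6 -0.4<stdin>:3: RuntimeWarning: Mean of empty slice.
  ret = um.true_divide(
```

Call:
arm_command(increments="0.4 0 0 -0.03 0 0 0; 0.4 0 0 -0.05 0 0 0; 0.4 0 0 -0.056 0 0 0; 0.4 0 0 -0.056 0 0 0; 0.1 0 0 -0.056 0 0 0")

```text
clock: 38.83
ee_pos: [0.6962, -0.1204, 0.0593]
tool_rot: [2.001, 2.419, 0.001]
contact_force: [-0.1, -0.2, -0.0]
grip_width: 0.0276
grip_force: 0.0
```

Call:
arm_command(increments="0.1 0 0 0 0 0 0; 0.1 0 0 0 0 0 0; 0.1 0 0 0 0 0 0")

```text
clock: 39.2
ee_pos: [0.6962, -0.1204, 0.0594]
tool_rot: [2.001, 2.419, 0.001]
contact_force: [-0.4, 0.0, 3.9]
grip_width: 0.0187
grip_force: 30.0
```

Run:
```python
from h import *
pose()
```

```text
t 39.2 pos [ 0.6962 -0.1204  0.0594] yaw_y 10.8 zaxis [ 0.002 -0.    -1.   ] F [-0.4  0.   3.9] w 0.0187 gf 30.0 q6 -0.39
```

Call:
arm_command(increments="0.1 0 0 0.05 0 0 0; 0.1 0 0 0.105 0 0 0; 0.1 -0.035 -0.039 0.105 0 0 0; 0.1 -0.075 -0.08 0.105 0 0 0; 0.1 -0.115 -0.12 0.105 0 0 0")

```text
clock: 39.83
ee_pos: [0.579, -0.2409, 0.1629]
tool_rot: [-2.001, -2.421, 0.0]
contact_force: [-0.2, -0.1, -1.1]
grip_width: 0.019
grip_force: 30.0
```

Call:
arm_command(increments="0.1 -0.04 -0.04 0 0 0 0; 0.1 -0.076 -0.0795 0 0 0 0; 0.1 -0.076 -0.0795 0 0 0 0; 0.1 -0.076 -0.0795 -0.04 0 0 0; 0.1 -0.076 -0.0795 -0.08 0 0 0")

```text
clock: 40.45
ee_pos: [0.5055, -0.3194, 0.0829]
tool_rot: [2.001, 2.419, 0.001]
contact_force: [-0.3, -0.9, -0.8]
grip_width: 0.0189
grip_force: 30.0
```

Call:
arm_command(increments="0.1 0 0 -0.012 0 0 0; 0.1 0 0 -0.022 0 0 0; 0.1 0 0 -0.022 0 0 0; 0.35 0 0 -0.022 0 0 0; 0.35 0 0 -0.022 0 0 0")

```text
clock: 41.08
ee_pos: [0.5053, -0.3203, 0.0626]
tool_rot: [2.001, 2.419, 0.0]
contact_force: [0.4, 0.0, 0.3]
grip_width: 0.0307
grip_force: 0.0
```

Call:
arm_command(increments="0.35 0 0 0.05 0 0 0; 0.35 0 0 0.1 0 0 0; 0.2 -0.06 0 0.1 0 0 0; 0.1 -0.115 -0.01 0.1 0 0 0; 0 -0.155 -0.05 0.1 0 0 0")

```text
clock: 41.7
ee_pos: [0.3477, -0.3687, 0.1619]
tool_rot: [2.0, 2.422, 0.0]
contact_force: [1.1, -1.6, -0.0]
grip_width: 0.003
grip_force: 0.0
```

Run:
```python
from h import *
arm.camera('top'); pose(); c=arm.camera('top'); cv2.imwrite('pics/t9.png',cv2.resize(c['color'][100:340,400:640],(600,600))); d=arm.camera('scene'); pose()
for n,c in (('scene',d),):
  print('handle',[(world(c,r['position']).round(4),round(r['confidence'],2)) for r in arm.landmark_of(n,'chest_drawer0_handle')[:1]])
```

```text
t 41.75 pos [ 0.344  -0.374   0.1624] yaw_y 10.75 zaxis [-0.002 -0.005 -1.   ] F [-2.5 -3.   0.6] w 0.0004 gf 0.0 q6 -1.06
t 41.85 pos [ 0.348  -0.3714  0.1623] yaw_y 10.54 zaxis [ 0.001 -0.002 -1.   ] F [0.6 0.2 0.4] w 0.0004 gf 0.0 q6 -1.05
handle [(array([ 0.3976, -0.3697,  0.0562]), 0.87)]
```

View pics/t9.png

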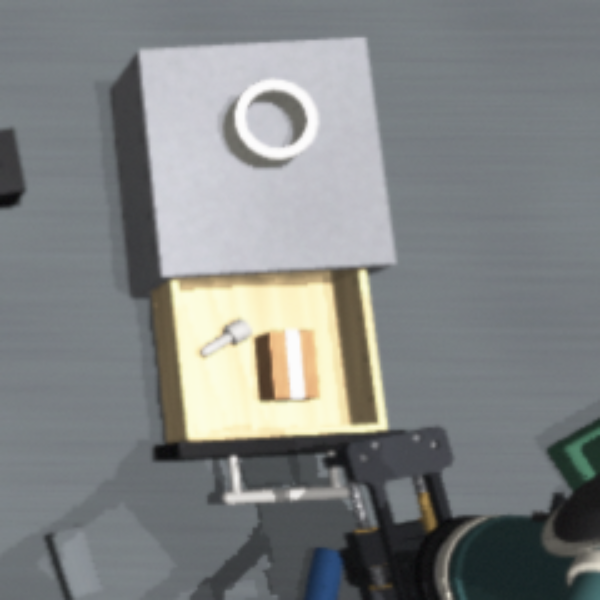

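Call:
arm_command(increments="0 0 0 -0.05 0 0 0; 0 0 0 -0.1 0 0 0; 0 0 0 -0.118 0 0 0; 0 0.01 0 -0.118 0 0 0; 0 0.02 0 -0.118 0 0 0")

```text
clock: 42.52
ee_pos: [0.3718, -0.3709, 0.0451]
tool_rot: [2.0, 2.418, -0.001]
contact_force: [0.9, -0.0, 1.4]
grip_width: 0.0005
grip_force: 0.0
```

Call:
arm_command(increments="0 0.015 0.001 0 0 0 0; 0 0.03 0.002 0 0 0 0; 0 0.045 0.003 0 0 0 0; 0 0.06 0.0035 0 0 0 0; 0 0.075 0.004 0 0 0 0")

```text
clock: 43.15
ee_pos: [0.4453, -0.3653, 0.043]
tool_rot: [-2.002, -2.42, -0.0]
contact_force: [-2.5, -0.1, 1.2]
grip_width: 0.0004
grip_force: 0.8
```

Run:
```python
from h import *
arm.camera('top'); pose()
for n in ('scene','top'):
  c=arm.camera(n); X=cloud(c); print(n,'handle',[(world(c,r['position']).round(4),round(r['confidence'],2)) for r in arm.landmark_of(n,'chest_drawer0_handle')[:1]])
  k=(X[...,2]>.076)&(X[...,2]<.086)&(X[...,0]>.42)&(X[...,0]<.6)&(X[...,1]<-.27)&(X[...,1]>-.47)&(c['depth']>0); print(k.sum(),*rect(X[k]))
```

```text
t 43.2 pos [ 0.4472 -0.3657  0.0433] yaw_y 10.81 zaxis [ 0.002 -0.001 -1.   ] F [ 1.6 -0.7  1.3] w 0.0005 gf 0.0 q6 -0.92
scene handle [(array([ 0.47  , -0.3668,  0.0542]), 0.71)]
436 [ 0.5178 -0.3651] [0.1893 0.0462] 84.9
top handle [(array([ 0.4715, -0.3663,  0.0543]), 0.78)]
481 [ 0.5159 -0.3675] [0.1935 0.1493] -85.9
```

Call:
arm_command(increments="0 0.015 0.001 0 0 0 0; 0 0.03 0.002 0 0 0 0; 0 0.042 0.0025 0 0 0 0; 0 0.05 0.003 0 0 0 0; 0 0.056 0.003 0 0 0 0")

```text
clock: 44.02
ee_pos: [0.501, -0.3625, 0.0431]
tool_rot: [-2.002, -2.421, -0.0]
contact_force: [-0.9, 1.2, -0.2]
grip_width: 0.0007
grip_force: 0.6
```

Call:
arm_command(increments="0 0.003 0 0 0 0 0; 0 0.006 0 0 0 0 0; 0 0.009 0 0 0 0 0; 0 0.009 0 0 0 0 0")

```text
clock: 44.52
ee_pos: [0.5098, -0.363, 0.0434]
tool_rot: [2.002, 2.42, 0.0]
contact_force: [1.0, 0.3, 0.3]
grip_width: 0.0002
grip_force: 0.1
```

Call:
arm_command(increments="0 0.002 0 0 0 0 0; 0 0.004 0 0 0 0 0; 0 0.004 0 0 0 0 0")

```text
clock: 44.9
ee_pos: [0.5137, -0.3628, 0.0433]
tool_rot: [2.002, 2.42, 0.0]
contact_force: [-0.5, 0.4, 0.4]
grip_width: 0.001
grip_force: 0.2
```

Call:
arm_command(increments="0 0.001 0 0 0 0 0; 0 0.002 0 0 0 0 0; 0 0.003 0 0 0 0 0; 0 0.004 0 0 0 0 0")

```text
clock: 45.4
ee_pos: [0.5169, -0.3626, 0.0431]
tool_rot: [-2.002, -2.42, 0.001]
contact_force: [-4.3, -0.1, 2.5]
grip_width: 0.0008
grip_force: 2.3
```

Run:
```python
from h import *
pose()
for n in ('scene','top'):
  c=arm.camera(n); X=cloud(c); print(n,'handle',[(world(c,r['position']).round(4),round(r['confidence'],2)) for r in arm.landmark_of(n,'chest_drawer0_handle')[:1]],[(world(c,r['position']).round(4)) for r in arm.landmark_of(n,'chest')[:1]])
pose()
```

```text
t 45.4 pos [ 0.5169 -0.3626  0.0431] yaw_y 10.81 zaxis [-0.001  0.    -1.   ] F [-4.3 -0.1  2.5] w 0.0008 gf 2.3 q6 -0.84
scene handle [] [array([ 0.6802, -0.3526,  0.0032])]
top handle [(array([ 0.5418, -0.3651,  0.0599]), 0.89)] [array([ 0.6837, -0.3549,  0.0031])]
t 45.7 pos [ 0.5169 -0.3626  0.0431] yaw_y 10.8 zaxis [-0.001  0.    -1.   ] F [-4.6  0.7  3.4] w 0.0004 gf 2.3 q6 -0.84
```

Force is rising at the expected end of travel; I'll press a little more, back off, lift clear and check everything.

Call:
arm_command(increments="0 0.002 0 0 0 0 0; 0 0.003 0 0 0 0 0; 0 0.003 0 0 0 0 0")

```text
clock: 46.08
ee_pos: [0.5172, -0.3626, 0.043]
tool_rot: [-1.999, -2.417, 0.004]
contact_force: [-13.1, 0.2, 9.1]
grip_width: 0.0005
grip_force: 7.0
```

Call:
arm_command(increments="0 -0.015 0 0 0 0 0; 0 -0.04 0 0 0 0 0; 0 -0.06 0 0.05 0 0 0; 0 -0.06 0 0.11 0 0 0; 0 -0.06 0.05 0.13 0 0 0")

```text
clock: 46.7
ee_pos: [0.4635, -0.3164, 0.1785]
tool_rot: [2.0, 2.408, 0.002]
contact_force: [1.2, 0.8, -0.4]
grip_width: 0.0008
grip_force: 0.0
```

Call:
arm_command(increments="0 -0.01 0.06 0 0 0 0; 0 -0.02 0.12 0 0 0 0; 0 -0.02 0.16 0 0 0 0; 0 -0.02 0.16 0 0 0 0; 0 -0.02 0.16 0 0 0 0")

```text
clock: 47.32
ee_pos: [0.441, -0.1531, 0.1735]
tool_rot: [2.0, 2.42, 0.001]
contact_force: [0.1, -0.2, 0.4]
grip_width: 0.0003
grip_force: 0.0
```

Run:
```python
from h import *
for i in range(3): arm.camera('top')
pose(); I=[]
for n in ('scene','top'):
  c=arm.camera(n); X=cloud(c); I.append(cv2.resize(c['color'],(400,300)))
  print(n,'handle',[(world(c,r['position']).round(4),round(r['confidence'],2)) for r in arm.landmark_of(n,'chest_drawer0_handle')[:1]])
  k=(X[...,2]>.08)&(X[...,2]<.1)&(np.hypot(X[...,0]-.4735,X[...,1]-.3476)<.02)&(c['depth']>0); print('pinhead',k.sum(),np.median(X[k][:,2]).round(4),*(rect(X[k]) if k.sum()>3 else ''))
  k=(X[...,2]>.08)&(X[...,2]<.094)&(np.hypot(X[...,0]-.495,X[...,1]-.262)<.03)&(c['depth']>0); print(k.sum(),'barhandle',X[k].mean(0).round(4))
  m=(X[...,2]>.05)&(X[...,2]<.087)&(X[...,0]>.48)&(X[...,0]<.6)&(X[...,1]<-.27)&(X[...,1]>-.47)&(c['depth']>0); print('front',m.sum(),X[m].min(0).round(3),X[m].max(0).round(3))
  for t in ("nut","angle","can","brush"): print(t,[(world(c,r['position']).round(3)) for r in arm.look_for(n,t)[:1]])
  if n=='top':
    u,v=pix(c,[.53,-.36,.07])[0].astype(int); cv2.imwrite('pics/c10.png',np.hstack([I[0],I[1]]))
```

```text
t 47.48 pos [ 0.4407 -0.1538  0.1732] yaw_y 10.72 zaxis [ 0.001 -0.    -1.   ] F [ 0.4 -0.4 -0.2] w 0.0005 gf 0.0 q6 -0.58
scene handle [(array([ 0.5386, -0.358 ,  0.0557]), 0.73)]
pinhead 69 0.0877 [0.4766 0.3458] [0.0285 0.0258] 0.3
39 barhandle [0.4977 0.2571 0.0878]
front 238 [ 0.533 -0.452  0.051] [ 0.583 -0.272  0.085]
nut [array([ 0.737, -0.355,  0.097])]
angle [array([ 0.342, -0.192,  0.005])]
can [array([0.698, 0.393, 0.075])]
brush [array([0.323, 0.467, 0.02 ])]
top handle [(array([ 0.5451, -0.3616,  0.0596]), 0.58)]
pinhead 144 0.0898 [0.4713 0.3472] [0.0261 0.0257] 89.6
59 barhandle [0.4937 0.2595 0.0904]
front 723 [ 0.542 -0.458  0.05 ] [ 0.596 -0.289  0.087]
nut [array([ 0.368, -0.09 ,  0.014])]
angle [array([ 0.356, -0.178,  0.025])]
can [array([0.671, 0.389, 0.101])]
brush [array([0.313, 0.475, 0.015])]
```

View pics/c10.png

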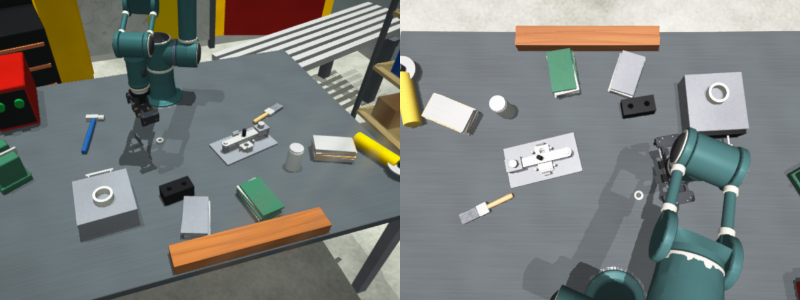

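```bash
python3 -c "
from h import *
n='top';c=arm.camera(n)
for q,m,P in maskpts(c,n,'plate0',3): print(q,len(P),np.median(P[:,2]).round(4),*rect(P))
print(arm.sign_off())"
```

```text
0.79 477 0.0298 [0.5003 0.2554] [0.0902 0.0496] 14.2
0.43 6889 0.0109 [0.4944 0.2666] [0.2794 0.1549] -75.6
the job is handed in; nothing more can be done
None
```

The job is handed in at about 48 s of the 210 s: two plates (the only ones present) are stacked in the nest, the bar is at its stop and the thick pin is seated in the fork. The thin pin and carton are in the drawer, which is shut against its stop. The judge returned no verdict, so this rests on my final camera and force checks.

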